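Hold a heat sink against the power transistors for screwing

ROBOT

A 6-joint arm with a two-finger parallel gripper is mounted at the origin on a cart in front of the work surface, level with it; the furniture and walls round the work are solid. World frame = base frame: x ahead of the robot, y to its left, z up, the work surface at z = 0. Lengths are in m, angles in rad, forces in N, time in s.
With the tool pointing down it reaches from about 0.325 to 0.9 m from the base axis. Payload 6.1 kg.
Tool frame: the origin (TCP) lies at the very end of the fingers, on their centre line; the grasp point (between the pads) lies 19 mm behind it; z points along the fingers, y is the line along which they close (so a half turn about z gives the same grasp; the last joint's range is limited). The gripper opens to 87 mm and grips with 3 to 60 N. Pads are 19 mm wide; open, the fingers measure 117 mm over their backs; the gripper's body (75 mm by 190 mm) begins 51 mm behind the grasp point.
Start: joints at [-1.467, 0.22, 1.526, -0, 1.395, -0.126], TCP at [0.142, -0.609, 0.223] pointing down, gripper open.
Joint ranges: [-2.98, 2.98], [-0.91, 2.08], [0.09, 2.57], [-1.24, 4.39], [0.2, 2.65], [-2.68, 2.68]. Speed limits (rad/s): [2.57, 2.57, 3.01, 3.14, 3.14, 3.14].

INTERFACE

Orientations are given as a unit quaternion [w, x, y, z].
In Python, from cell import arm gives the robot as it stands.
- The arm moves only by the shell command python3 jog.py 'ROWS'. ROWS is rows parted by semicolons, their numbers by spaces, 1 to 8 of them, each of 5 numbers: dx, dy, dz in m, then a turn about the tool's z in rad, then the finger opening in m; each row shifts and turns the commanded pose from where the row before left it, along the tool's axes as they then stand; what a row does not reach is not made up. A row lasts 1/8 s, in which the tool goes at most 0.0625 m and 0.188 rad, less where a joint would pass 70% of its speed; a pose out of reach is approached as far as the arm can. The fingers move at their own pace and stop on an object; the grip force is fixed at half the most. Time passes only in rows, so rows that do not move let the fingers close. It prints the time, the measured TCP pose, the force, the opening and the grip force at its end.
- arm.sense(): the state, without advancing time (a new reading comes with each control period).
- arm.grab_frame(name): name is "side" or "top"; returns the picture (400x640x3 uint8, red, green, blue); there is no depth.
- arm.calibration(name): a dict with "fx", "fy", "cx", "cy" (pixels), "distortion" ([k1, k2, p1, p2, k3] as OpenCV has them; the pictures are not rectified), "position" and "attitude" of the camera in the world. Camera axes: x right, y down, z forward; pixel columns grow to the right and rows downward; lengths in m; the calibration is good to about 2 mm. A picture is of the moment at which its call begins. calibration takes no time and is no camera call.
- arm.job_done(): hands the job in; it is judged then, once.
The state is a dict: "time_s": time; "joints": joint angles; "joint_velocities": joint speeds; "joint_efforts": joint torques, N m; "tool_pos": TCP position; "eef_rot": TCP orientation; "contact_force": force on the tool from outside, world axes, zero at the start; "torque": the same for the moment, N m; "opening": finger opening in m; "grasp_force": force on a finger pad.
Only numpy, scipy, OpenCV 4.12 (cv2) and the standard library are available. Lean on these libraries where they do the work, as an engineer would, in place of code of your own. Each camera call takes 0.05 s, during which the arm holds its last target. There are 200 camera calls.

TASK

Take the finned heat sink up and off its hook, stand its foot down in the guide channel of the assembly fixture with its flat back towards the three power transistors, then slide it up against them and keep pressing so that the sprung board carriage is pushed back about 8 mm (roughly 10 N), never anywhere near its 18 mm end stop. Finish while still gripping the heat sink and pressing it there, upright and flat against the transistors, so that a colleague can drive the screws. Leave the plain plate hanging on its own hook and the things on the bench where they are.

Things in the scene. Friction and masses are not known exactly. Their poses are not given: they have to be found in the camera images.
- finned_sink: Aluminium heat sink, 50 wide (y) x 75 tall (z) x 23 mm deep (x), 0.11 to 0.18 kg; origin: centre of its foot. Base plate 11 mm thick, its flat back at x = +11.5 mm looking along +x; six upright fins on the -x side, the middle two cut off at z = 48 mm. Both sides (y = +-25 mm) are smooth over the full height: grip them from above, near the top. It hangs on one of the hooks, flat back to the panel.
- sink_slot (a point): Middle of the closed hanging slot near the top of the heat sink's plate, 12 wide (y) x 16 mm tall (z), 62 mm above its foot; at the start the hook passes through it and carries the slot's top edge.
- blank_plate: Plain aluminium plate without fins, 50 x 75 x 11 mm, with the same slot, hanging on the other hook; origin: centre of its underside. It stays where it is.
- hook_rack: Grey sheet-steel stand, fixed; base 130 (x = -60 to +70 mm) x 190 (y) x 6 mm, origin: on the underside, midway between the hooks. The upright panel (front face x = +25 mm) reaches z = 149 mm. Two 5 mm wire hooks point along its -x at y = +50 and -50 mm, level at z = 140 mm (axis) to x = -33 mm, then turning up by 6 mm (end at x = -41 mm).
- hook_tip (a point): Point on the end of the hook at the rack's +y side, axes as the rack; the other tip is 100 mm away along -y. To take a part off, raise it by 6 to 11 mm (8 to 9 is best), then draw it level along the rack's -x by 60 mm; only then is it clear of the hook.
- fixture: Dark assembly fixture, fixed. Base plate 222 (x = -100 to +122 mm) x 104 (y) x 12 mm; origin: on the underside, below the transistors' front faces at rest. Pressing direction: its +x. In front (x = -96 to -8 mm) two steel guides along x, 58 mm apart, upright to 10 mm above the plate, then flared outwards to 17 mm: the channel for the heat sink's 50 mm foot. Board carriage behind.
- channel (a point): Middle of the guide channel's floor, which is the top of the base plate: 50 mm in front (-x) of the resting transistors' faces, 12 mm above the bench; axes as the fixture. The heat sink's foot is to stand on this floor, its +x along the fixture's +x.
- transistor_row: Three power transistors in a row 40 mm wide (y), on the carriage and moving with it. Origin: middle of their front faces, which look along the fixture's -x; 48 mm above the bench, the faces reach from 29 to 44 mm above the channel floor. At rest 50 mm beyond the channel point along +x.
- nest (a joint): How far the sprung board carriage is pushed back along the fixture's +x, in m: 0 at rest, 0.018 at its end stop. Two springs push it back towards 0, together 1.2 N per mm, no preload.
- grey_tote: Open grey tote, fixed in the middle of the bench, 446 x 446 mm, 250 mm tall; origin: centre of its underside. It stands between the rack and the fixture: carry things round in front of it or above its rim.
- screw_cup: Small round cup of screws, 54 mm across, 24 mm tall, on the bench before the tote; stays there.
- paste_tin: Round flat tin, 52 mm across, 21 mm tall, on the bench before the tote; stays there.
- driver: Screwdriver, 170 mm long, 22 mm thick, lying on the bench before the tote; stays there.

How it is judged:
By the outcome, as a careful person would: the job done as asked, in the order asked, and still so for the second after the job is handed in, while the arm keeps its last pose, push and grip.
It also fails if it takes over 72 s, if anything falls off the work surface, if the arm or the gripper's body presses on something with over 40 N, if the wrist force passes 120 N, or if a joint passes its speed limit or range.

## Working session

There is one attempt and no reset: what is moved stays moved. The work goes in short steps, Python scripts to look and compute and a shell command to move; the robot and the scene stay as the last step left them, time stands still between calls to the robot, and variables do not carry over. Pictures are saved under pics/ and viewed, at most 10 in all, crops included, and the job is handed in when it is done.

```bash
ls; mkdir -p pics
python3 - <<'E'
from cell import arm
import cv2
for n in("side","top"):
    cv2.imwrite(f"pics/{n}0.png",arm.grab_frame(n)[:,:,::-1]); print(arm.calibration(n))
s=arm.sense(); print(s)
E
```

```text
cell.py
jog.py
pics
{'fx': 440.38521897234693, 'fy': 440.38521897234693, 'cx': 317.4610209606245, 'cy': 203.48500453249082, 'distortion': array([-0.0633122,  0.       ,  0.       ,  0.       ,  0.       ]), 'position': array([0.07258664, 0.81252702, 0.84514273]), 'attitude': array([ 0.10556352, -0.21639613,  0.86541109, -0.43942314])}
{'fx': 425.5179857109019, 'fy': 425.5179857109019, 'cx': 318.9963705891043, 'cy': 203.0723742167599, 'distortion': array([-0.0638561,  0.       ,  0.       ,  0.       ,  0.       ]), 'position': array([ 0.41298903, -0.06906872,  1.33552127]), 'attitude': array([-0.04397771,  0.71403925, -0.69767203,  0.03831   ])}
{'time_s': 0.1, 'joints': array([-1.46710644e+00,  2.21121588e-01,  1.52753082e+00, -5.04781286e-06,
        1.39469559e+00, -1.26091472e-01]), 'joint_velocities': array([ 0.00215846, -0.00221437, -0.00099688,  0.00040481, -0.00093396,
        0.00117998]), 'joint_efforts': array([ 5.12157640e-04, -4.95948279e+01, -3.88517833e+01,  7.00995955e-02,
        5.15692367e-02, -4.26869326e-05]), 'tool_pos': array([ 0.14229304, -0.60799949,  0.2215445 ]), 'eef_rot': array([-8.77643064e-04,  9.93406889e-01,  1.14638487e-01,  7.34606894e-06]), 'contact_force': array([-0.38508682, -0.49374291, -0.13384811]), 'torque': array([-0.0016608 ,  0.05449708,  0.0206297 ]), 'grasp_force': 0.0, 'opening': 0.08716910743002454}
```

View pics/side0.png

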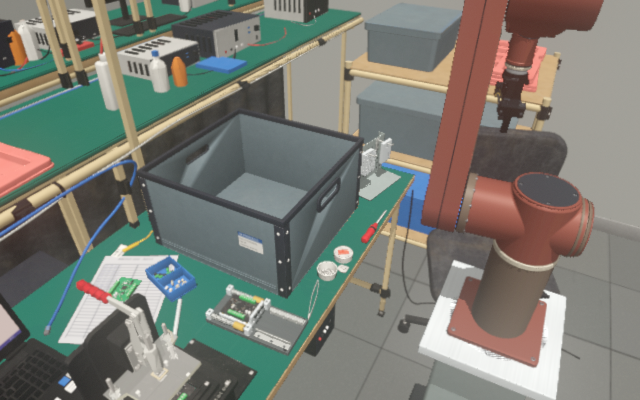

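View pics/top0.png

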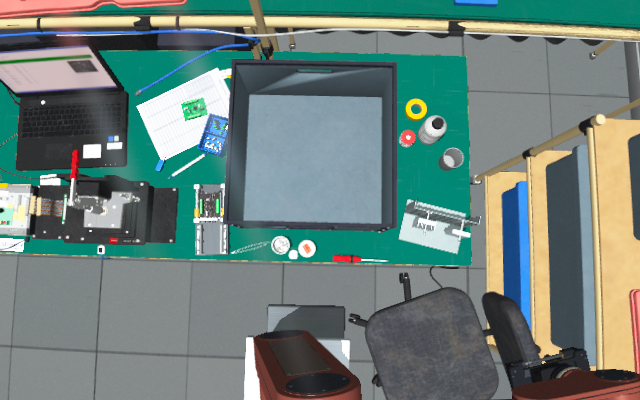

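The side view shows the rack near (375,165) and the fixture near (255,318). In the top view the rack is near (435,226) and the fixture near (211,218). I'll zoom in on both.

```bash
cat > h.py <<'E'
import numpy as np, cv2
from scipy.spatial.transform import Rotation as R
from cell import arm
def RT(n):
    c=arm.calibration(n); K=np.array([[c['fx'],0,c['cx']],[0,c['fy'],c['cy']],[0,0,1]])
    return K,c['distortion'],np.array(c['position']),R.from_quat(c['attitude'],scalar_first=True).as_matrix()
def ray(n,uv):
    K,d,p,M=RT(n); q=cv2.undistortPoints(np.array([[uv]],float),K,d)[0,0]
    return p,M@np.array([*q,1])
def onz(n,uv,z):
    p,v=ray(n,uv); return p+v*(z-p[2])/v[2]
def tri(a,b):
    p,v=ray("side",a); q,w=ray("top",b)
    v/=np.linalg.norm(v); w/=np.linalg.norm(w)
    s=np.linalg.lstsq(np.c_[v,-w],q-p,rcond=None)[0]
    A,B=p+s[0]*v,q+s[1]*w; return (A+B)/2,np.linalg.norm(A-B)
def proj(n,X):
    K,d,p,M=RT(n); return cv2.projectPoints(np.atleast_2d(np.array(X,float)),cv2.Rodrigues(M.T)[0],-M.T@p,K,d)[0][:,0]
def crop(n,src,x,y,w,h,k):
    I=cv2.imread(src)[y:y+h,x:x+w]; cv2.imwrite(n,cv2.resize(I,None,fx=k,fy=k,interpolation=cv2.INTER_CUBIC))
E
python3 - <<'E'
from h import *
a=[]
def g(src,x,y):
    I=cv2.imread(src)[y:y+75,x:x+100]; return cv2.resize(I,(400,300),interpolation=cv2.INTER_CUBIC)
A=np.vstack([np.hstack([g("pics/top0.png",390,185),g("pics/side0.png",330,125)]),np.hstack([g("pics/top0.png",160,180),g("pics/side0.png",205,280)])])
cv2.imwrite("pics/c1.png",A)
E
```

```text
(no output)
```

View pics/c1.png

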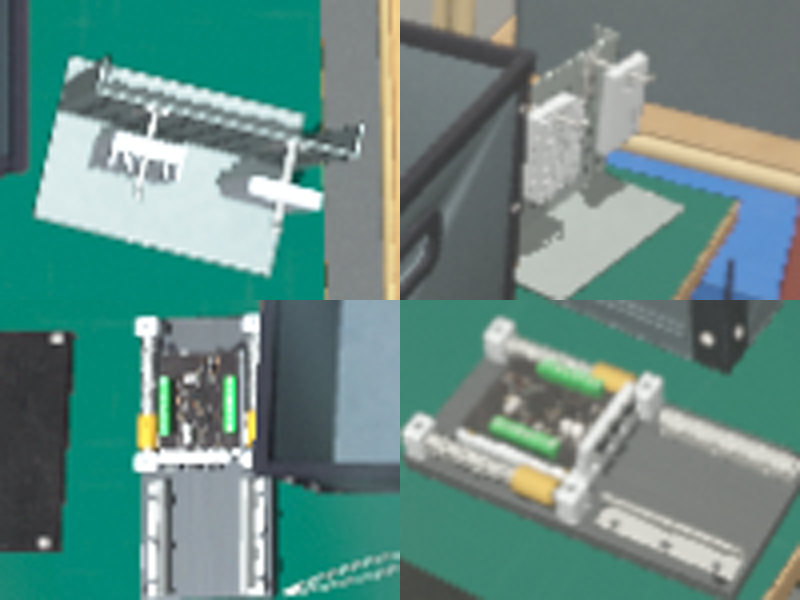

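Run:
```python
from h import *
I=cv2.imread("pics/top0.png").astype(float); I=(I+0)
g=I[:,:,1]-I[:,:,2]   # green minus red: high on bench
def cross(p,start,lev):
    # first crossing below lev from start going forward
    for i in range(len(p)-1):
        if p[i]>=lev>p[i+1]: return start+i+(p[i]-lev)/(p[i]-p[i+1])
print("g rows",np.round(g[245,185:240]).astype(int))
print("g col",np.round(g[235:268,212]).astype(int))
L=[];Rr=[];F=[]
for r in range(222,250):
    p=g[r,180:212];x=cross(p,180,np.median(p[:8])/2);
    if x:L.append((x,r))
    p=g[r,212:245][::-1];x=cross(p,0,np.median(p[:5])/2)
    if x:Rr.append((244-x,r))
for c in range(198,227):
    p=g[240:262,c][::-1]; x=cross(p,0,50)
    if x:F.append((c,261-x))
for n,P in(("L",L),("R",Rr),("F",F)):
    W=np.array([onz("top",p,0.012)[:2] for p in P]); print(n,len(W)); print(np.round(W[::3],4).tolist())
for n,p in dict(bl=(70,57),fl=(35,215),fr=(270,275),br=(303,115)).items():
    print(n,onz("top",(390+p[0]/4-.4,185+p[1]/4-.4),.006))
```

```text
g rows [137 135 138 139 137 138 136 137 138 136  18  10   1   1   8   5   5   3
  10  10  10   9  12   9  10  10  12  10  11   8   9  10  15  11   9   4
   7   5   7   3   2   9   8   8  50  84 137 134 136 134 135 136 133 135
 128]
g col [ 11  13  11   9   9  11  12  13  10  11  10  10  10   8  10   9  10   9
  12  24  80 129 125 130  37  13   7   6   6   5   4   5   5]
L 28
[[0.4988, 0.3372], [0.4896, 0.3314], [0.4801, 0.3309], [0.4708, 0.3303], [0.4614, 0.3299], [0.452, 0.3293], [0.4427, 0.3288], [0.4333, 0.3289], [0.424, 0.3283], [0.4147, 0.3277]]
R 28
[[0.5019, 0.2125], [0.4929, 0.1944], [0.4828, 0.2248], [0.4735, 0.2232], [0.4641, 0.222], [0.4548, 0.222], [0.4455, 0.2213], [0.4362, 0.2209], [0.4269, 0.219], [0.4176, 0.2218]]
F 29
[[0.3973, 0.3161], [0.3973, 0.3066], [0.3976, 0.2972], [0.399, 0.2878], [0.3992, 0.2784], [0.4001, 0.269], [0.4003, 0.2596], [0.4005, 0.2502], [0.4011, 0.2408], [0.4012, 0.2314]]
bl [ 0.58810649 -0.33404056  0.006     ]
fl [ 0.46322372 -0.30669572  0.006     ]
fr [ 0.42029315 -0.49107071  0.006     ]
br [ 0.54626258 -0.51881591  0.006     ]
```

Run:
```python
from h import *
for p in((231,62),(395,62),(397,230),(226,225)): print("tote rim",onz("top",p,.25).round(4))
o=np.array([.4996,-.4116]);y=-.222;ex=np.array([np.cos(y),np.sin(y)]);ey=np.array([-ex[1],ex[0]])
for p in((108,130),(185,148),(180,180),(108,170)):
    q=onz("top",(390+p[0]/4-.4,185+p[1]/4-.4),.1475)[:2]-o; print("sink rack frame",(q@ex).round(4),(q@ey).round(4))
tip=o-.041*ex+.05*ey; print(tip,proj("top",[*tip,.146]),proj("side",[*tip,.146]))
for n in("top","side"):
  for p in((-.06,.095,.006),(-.06,-.095,.006),(.07,-.095,.006)):
    w=o+p[0]*ex+p[1]*ey; print(n,proj(n,[*w,p[2]]))
fy=.047;fo=np.array([.4995,.2794]);fx=np.array([np.cos(fy),np.sin(fy)]);fq=np.array([-fx[1],fx[0]])
J={n:cv2.imread(f"pics/{n}0.png") for n in("top","side")};out=[]
for n,(x,yy) in dict(top=(180,175),side=(200,275)).items():
  k=4 if n=="top" else 3.5
  k=4
  C=cv2.resize(J[n][yy:yy+90,x:x+100 if n=="top" else x+110],None,fx=k,fy=k,interpolation=cv2.INTER_CUBIC)
  pts=[(-.1,.052,.012),(-.1,-.052,.012),(.122,.052,.012),(.122,-.052,.012),(-.096,.029,.012),(-.008,.029,.012),(-.096,-.029,.012),(-.008,-.029,.012),(0,0.02,.048),(0,-.02,.048)]
  for p in pts:
    w=fo+p[0]*fx+p[1]*fq; u=(proj(n,[*w,p[2]])[0]-(x,yy)+.5)*k-.5
    cv2.circle(C,tuple(int(v) for v in u.round()),3,(0,0,255),1)
  out.append(C)
C=[]
for n,(x,yy) in dict(top=(390,185),side=(330,125)).items():
  D=cv2.resize(J[n][yy:yy+70,x:x+(100 if n=="top" else 110)],None,fx=3.2 and 4,fy=3.2 and 4,interpolation=cv2.INTER_CUBIC)
  pts=[(-.06,.095,.006),(-.06,-.095,.006),(.07,-.095,.006),(.07,.095,.006),(-.041,.05,.146),(-.041,-.05,.146),(.025,.05,.14),(.025,.05,.149)]
  for p in pts:
    w=o+p[0]*ex+p[1]*ey; u=(proj(n,[*w,p[2]])[0]-(x,yy)+.5)*4-.5
    cv2.circle(D,tuple(int(v) for v in u.round()),3,(0,0,255),1)
  C.append(D)
A=np.vstack([np.hstack(out),np.hstack(C)])[:, :]
print(A.shape); cv2.imwrite("pics/c2.png",cv2.resize(A,(787,600)))
```

```text
tote rim [0.9184 0.1881 0.25  ]
tote rim [ 0.9272 -0.2546  0.25  ]
tote rim [ 0.4752 -0.2596  0.25  ]
tote rim [0.4778 0.1783 0.25  ]
sink rack frame 0.001 0.0812
sink rack frame 0.0018 0.0257
sink rack frame -0.021 0.0244
sink rack frame -0.0264 0.0751
[ 0.47061523 -0.35379963] [[424.04753307 234.35276859]] [[376.64575143 154.62891211]]
top [[398.0368434  238.73956143]]
top [[457.0962983 253.3943315]]
top [[465.61747442 213.13426507]]
side [[369.99562152 198.9568043 ]]
side [[400.82401681 175.44431467]]
side [[370.72850726 162.89125938]]
(640, 840, 3)
```

View pics/c2.png

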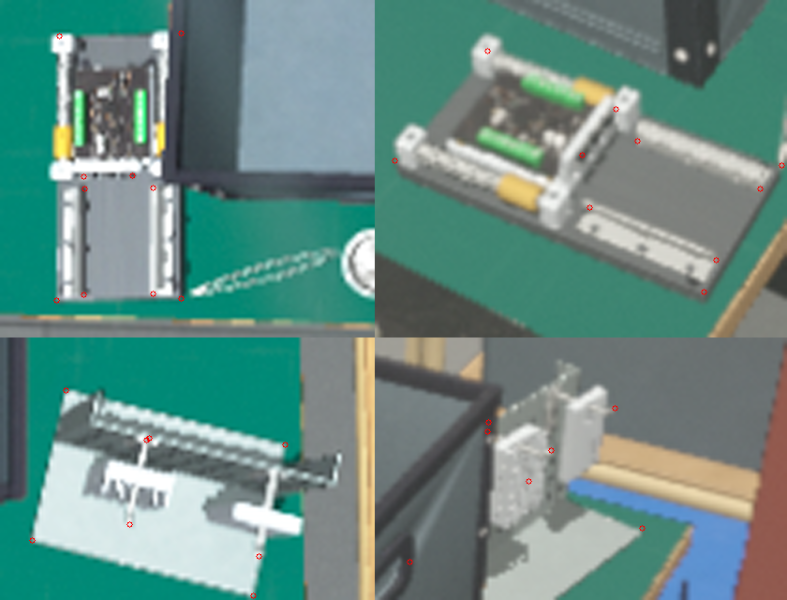

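Projected model points match both views: fixture front corners, base corners and hook tips, all to about 1 px. The gripper may only just clear the tote, so I'll measure the rim and look at the gripper.

Run:
```python
from h import *
I=cv2.imread("pics/top0.png").astype(float); g=I[:,:,1]-I[:,:,2]
def cross(p,lev):
    for i in range(len(p)-1):
        if p[i]>=lev>p[i+1]: return i+(p[i]-lev)/(p[i]-p[i+1])
for r in range(70,225,11):
    a=cross(g[r,218:240],65); b=cross(g[r,385:408][::-1],65)
    print(r, None if a is None else (218+a,onz("top",(218+a,r),.25)[:2].round(4)), None if b is None else (407-b,onz("top",(407-b,r),.25)[:2].round(4)))
for c in range(300,390,20):
    b=cross(g[215:245,c][::-1],60); print(c,b and onz("top",(c,244-b),.25)[:2].round(4))
s=arm.sense(); M=R.from_quat(s['eef_rot'],scalar_first=True).as_matrix(); print(M.round(3))
t=s['tool_pos']
for y in(-.095,.095): print(proj("top",t+M@[0,y,-.07]),proj("top",t+M@[0,y,-.13]),proj("side",t+M@[0,y,-.07]))
A=np.hstack([cv2.resize(cv2.imread("pics/top0.png")[320:400,500:600],(500,400)),cv2.resize(cv2.imread("pics/side0.png")[30:150,470:560],(300,400))])
cv2.imwrite("pics/c3.png",A)
```

```text
70 None (np.float64(396.36036036036035), array([ 0.9044, -0.2582]))
81 (np.float64(229.7029702970297), array([0.8642, 0.1886])) (np.float64(396.42857142857144), array([ 0.8733, -0.2582]))
92 None (np.float64(396.4621212121212), array([ 0.8424, -0.2582]))
103 None (np.float64(396.5431034482759), array([ 0.8118, -0.2583]))
114 None (np.float64(396.56140350877195), array([ 0.7815, -0.2582]))
125 (np.float64(225.078431372549), array([0.7419, 0.1942])) (np.float64(396.61764705882354), array([ 0.7514, -0.2583]))
136 (np.float64(223.42857142857142), array([0.7119, 0.197 ])) (np.float64(396.6736842105263), array([ 0.7216, -0.2584]))
147 None (np.float64(396.70454545454544), array([ 0.692 , -0.2585]))
158 (np.float64(224.92307692307693), array([0.6529, 0.1899])) (np.float64(396.7325581395349), array([ 0.6627, -0.2585]))
169 (np.float64(225.15625), array([0.6237, 0.1877])) (np.float64(396.7710843373494), array([ 0.6335, -0.2586]))
180 (np.float64(224.1604938271605), array([0.5946, 0.1889])) (np.float64(396.8732394366197), array([ 0.6045, -0.2589]))
191 None (np.float64(396.84), array([ 0.5758, -0.2589]))
202 (np.float64(218.69832402234636), array([0.5367, 0.2002])) (np.float64(396.82666666666665), array([ 0.5472, -0.2589]))
213 None (np.float64(396.80263157894734), array([ 0.5188, -0.2589]))
224 None (np.float64(396.82666666666665), array([ 0.4905, -0.2591]))
300 [ 0.4724 -0.0119]
320 [ 0.4706 -0.063 ]
340 [ 0.4722 -0.114 ]
360 [ 0.4703 -0.1651]
380 [ 0.4685 -0.2161]
[[ 0.974  0.228 -0.   ]
 [ 0.228 -0.974  0.002]
 [ 0.    -0.002 -1.   ]]
[[504.64832498 378.43441077]] [[515.74986532 385.96331952]] [[509.78259463 116.98076342]]
[[578.18286123 360.02480521]] [[593.26267187 366.2036004 ]] [[504.30115577  93.4777155 ]]
```

View pics/c3.png

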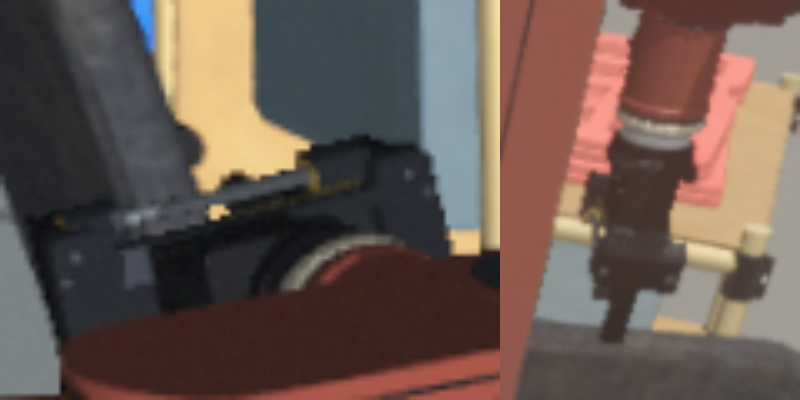

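The crop shows the gripper body spanning about 84 px (x≈30–450 in the 5x crop). That confirms 190 mm along the closing direction, so clearance to the tote is only a few mm at both ends. I'll start moving while high, and check the post height.

```bash
python3 jog.py '.05 -.02 0 0 .087;.05 -.02 0 0 .087;.05 -.02 0 0 .087;.05 -.02 0 0 .087;.05 -.02 0 0 .087;.05 -.02 0 0 .087;.05 -.02 0 0 .087;.05 -.02 0 0 .087'
python3 jog.py '0 0 0 .113 .087;0 0 0 .113 .087;0 0 0 .113 .087;0 0 0 .113 .087;0 0 0 0 .087;0 0 0 0 .087'
cat > st.py <<'E'
from h import *
s=arm.sense(); M=R.from_quat(s['eef_rot'],scalar_first=True).as_matrix(); t=s['tool_pos']
yaw=np.arctan2(M[1,0],M[0,0])
o=np.array([.4996,-.4116]);fo=np.array([.4995,.279])
def loc(o,a):
    e=np.array([np.cos(a),np.sin(a)]); d=t[:2]-o; return np.round([d@e,d@[-e[1],e[0]],t[2]],4)
print("t",s['time_s'],"tcp",t.round(4),"yaw",yaw.round(4),"rack",loc(o,-.222),"fix",loc(fo,.047),"F",s['contact_force'].round(1),"T",s['torque'].round(2),"op",s['opening'],"gf",s['grasp_force'])
E
python3 - <<'E'
from st import *
print(tri((247.5,325.7),(196.5,220.3)))
E
```

```text
time_s: 1.1
tool_pos: [0.4965, -0.3603, 0.2221]
eef_rot: [-0.0, 0.993, 0.115, -0.0]
contact_force: [0.3, -0.1, -0.7]
opening: 0.087
grasp_force: 0.0
time_s: 1.85
tool_pos: [0.4952, -0.3616, 0.2222]
eef_rot: [-0.0, 0.994, -0.11, -0.0]
contact_force: [-0.2, 0.6, 0.6]
opening: 0.0871
grasp_force: 0.0
t 1.85 tcp [ 0.4952 -0.3616  0.2222] yaw -0.2201 rack [-0.0153  0.0479  0.2222] fix [-0.0343 -0.6397  0.2222] F [-0.2  0.6  0.6] T [ 0.03  0.01 -0.04] op 0.08706001262178252 gf 0.0
(array([0.50394981, 0.32089266, 0.03308047]), np.float64(0.002156087691949002))
```

```bash
python3 jog.py '.001 .001 .02 0 .087;0 0 .02 0 .087;0 0 .02 0 .087;0 0 .01 0 .087;0 0 0 0 .087'; python3 jog.py '0 0 .015 0 .087;0 0 .01 0 .087;0 0 .01 0 .087;0 0 0 0 .087;0 0 0 0 .087'
python3 - <<'E'
from st import *
def g(n,x,y,k):
    I=arm.grab_frame(n)[y:y+100,x:x+100,::-1]; return cv2.resize(I,(400,400),interpolation=cv2.INTER_CUBIC)
cv2.imwrite("pics/g1.png",np.hstack([g("top",390,180,4),g("side",330,90,4)]))
E
```

```text
time_s: 2.48
tool_pos: [0.4956, -0.3623, 0.151]
eef_rot: [-0.001, 0.994, -0.111, -0.001]
contact_force: [-0.5, -0.5, -0.2]
opening: 0.0866
grasp_force: 0.0
time_s: 3.1
tool_pos: [0.4963, -0.363, 0.1178]
eef_rot: [0.0, 0.994, -0.111, 0.0]
contact_force: [-0.5, 0.3, 0.5]
opening: 0.0866
grasp_force: 0.0
t 3.1 tcp [ 0.4963 -0.363   0.1178] yaw -0.2222 rack [-0.0139  0.0467  0.1178] fix [-0.0333 -0.6412  0.1178] F [-0.5  0.3  0.5] T [0.04 0.01 0.03] op 0.0865525206734451 gf 0.0
```

View pics/g1.png

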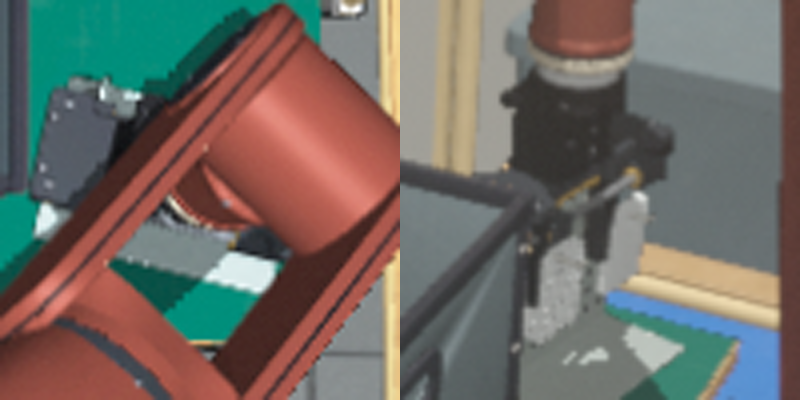

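The side crop shows the fingers straddling the finned sink, at about (530,280) and (598,250). The top crop shows the body clear of the tote, and no contact force is reported. I'll close.

```bash
python3 jog.py '0 0 0 0 .03;0 0 0 0 .03;0 0 0 0 .03;0 0 0 0 .03;0 0 0 0 .03;0 0 0 0 .03;0 0 0 0 .03;0 0 0 0 .03'; python3 st.py
```

```text
time_s: 4.2
tool_pos: [0.4961, -0.3627, 0.1175]
eef_rot: [-0.0, 0.994, -0.111, -0.0]
contact_force: [-0.2, 1.0, -0.4]
opening: 0.0496
grasp_force: 29.9
t 4.2 tcp [ 0.4961 -0.3627  0.1175] yaw -0.2222 rack [-0.0142  0.0469  0.1175] fix [-0.0335 -0.6408  0.1175] F [-0.2  1.  -0.4] T [ 0.27 -0.02  0.03] op 0.049607300039865035 gf 29.903213989455253
```

```bash
python3 jog.py '0 0 -.003 0 .03;0 0 -.003 0 .03;0 0 -.0025 0 .03;0 0 0 0 .03;0 0 0 0 .03;0 0 0 0 .03'; python3 st.py
```

```text
time_s: 4.95
tool_pos: [0.4963, -0.3627, 0.1262]
eef_rot: [-0.0, 0.994, -0.111, 0.0]
contact_force: [1.1, 2.4, 0.5]
opening: 0.0497
grasp_force: 29.9
t 4.95 tcp [ 0.4963 -0.3627  0.1262] yaw -0.2221 rack [-0.014   0.0469  0.1262] fix [-0.0334 -0.6409  0.1262] F [1.1 2.4 0.5] T [ 0.52 -0.01  0.03] op 0.04968547288303419 gf 29.90578698925674
```

```bash
python3 jog.py '0 -.002 0 0 .03;0 0 0 0 .03;0 0 0 0 .03;0 0 0 0 .03'; python3 st.py;python3 - <<'E'
from st import *
cv2.imwrite("pics/g2.png",cv2.resize(arm.grab_frame("side")[120:190,345:405,::-1],(600,700))[:600])
E
```

```text
time_s: 5.45
tool_pos: [0.4966, -0.3611, 0.126]
eef_rot: [0.0, 0.994, -0.111, 0.0]
contact_force: [-0.4, -0.3, -1.5]
opening: 0.0497
grasp_force: 29.9
t 5.45 tcp [ 0.4966 -0.3611  0.126 ] yaw -0.2223 rack [-0.0141  0.0486  0.126 ] fix [-0.033  -0.6392  0.126 ] F [-0.4 -0.3 -1.5] T [ 0.06  0.02 -0.03] op 0.04973536088415917 gf 29.898873763158917
t 5.45 tcp [ 0.4966 -0.3611  0.126 ] yaw -0.2223 rack [-0.0141  0.0486  0.126 ] fix [-0.033  -0.6392  0.126 ] F [-0.4 -0.3 -1.5] T [ 0.06  0.02 -0.03] op 0.04973536088415917 gf 29.898873763158917
```

View pics/g2.png

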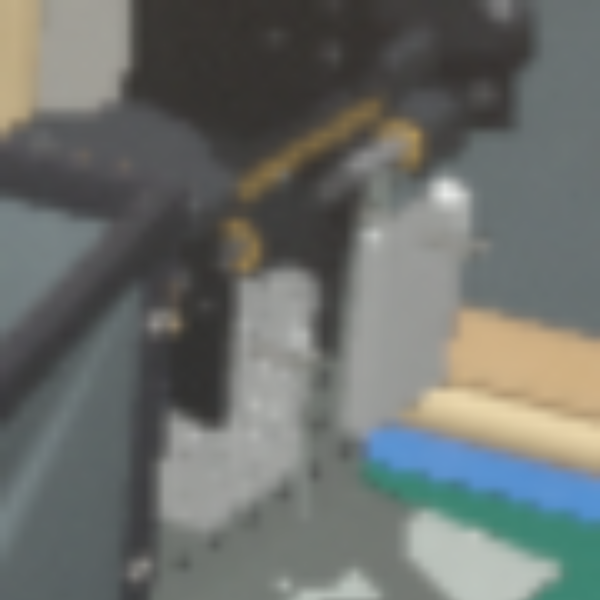

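The side crop shows the sink held between the fingers, with the hook end poking out at about (315,360). Force is now only the part's weight. I'll draw it out level.

```bash
python3 jog.py '0 -.001 0 0 .03;-.005 0 0 0 .03;-.008 0 0 0 .03;-.008 0 0 0 .03;0 0 0 0 .03'; python3 st.py
```

```text
time_s: 6.12
tool_pos: [0.4756, -0.3552, 0.1261]
eef_rot: [-0.0, 0.994, -0.111, -0.0]
contact_force: [0.5, 0.1, -1.3]
opening: 0.0497
grasp_force: 29.9
t 6.125 tcp [ 0.4756 -0.3552  0.1261] yaw -0.2227 rack [-0.0358  0.0498  0.1261] fix [-0.0537 -0.6323  0.1261] F [ 0.5  0.1 -1.3] T [ 0.06  0.03 -0.05] op 0.04968109631871825 gf 29.89864884177223
```

```bash
python3 jog.py '-.008 0 0 0 .03;-.008 0 0 0 .03;-.008 0 0 0 .03;-.008 0 0 0 .03;-.008 0 0 0 .03;-.006 0 0 0 .03;0 0 0 0 .03'; python3 st.py
```

```text
time_s: 7.0
tool_pos: [0.4311, -0.3451, 0.1261]
eef_rot: [0.0, 0.994, -0.111, 0.0]
contact_force: [0.3, -0.6, -2.6]
opening: 0.0497
grasp_force: 29.9
t 7.0 tcp [ 0.4311 -0.3451  0.1261] yaw -0.2226 rack [-0.0815  0.0498  0.1261] fix [-0.0977 -0.6202  0.1261] F [ 0.3 -0.6 -2.6] T [0.   0.04 0.05] op 0.049715454479923246 gf 29.89873724291101
```

Clear of the hook. Next: back off and up, turn to the fixture's heading, and carry it round in front of the tote.

```bash
python3 jog.py '-.017 .004 -.015 0 .03;-.017 .004 -.015 0 .03;0 0 0 -.09 .03;0 0 0 -.09 .03;0 0 0 -.089 .03;0 0 0 0 .03' | head -2; python3 jog.py '.001 -.02 0 0 .03;.002 -.045 0 0 .03;.002 -.045 0 0 .03;.002 -.045 0 0 .03;.002 -.045 0 0 .03;.002 -.045 0 0 .03;.002 -.045 0 0 .03;.002 -.045 0 0 .03'|head -2; python3 st.py
```

```text
time_s: 7.75
tool_pos: [0.3967, -0.3455, 0.1561]
time_s: 8.75
tool_pos: [0.3951, -0.0079, 0.1561]
t 8.75 tcp [ 0.3951 -0.0079  0.1561] yaw 0.0456 rack [-0.1909  0.3708  0.1561] fix [-0.1178 -0.2816  0.1561] F [ 0.7 -0.5 -2.1] T [ 0.03 -0.07 -0.06] op 0.04959536656861948 gf 29.897083088289946
```

```bash
python3 jog.py '0 -.045 0 0 .03;0 -.045 0 0 .03;0 -.045 0 0 .03;0 -.045 0 0 .03;0 -.045 0 0 .03;0 -.045 0 0 .03;.0 -.0136 0 0 .03;0 0 0 0 .03'|head -2;  python3 jog.py '.012 0 0 0 .03;.012 0 0 0 .03;.012 0 .015 0 .03;.012 0 .015 0 .03;0 0 .02 0 .03;0 0 0 0 .03;0 0 0 0 .03'|head -2
python3 - <<'E'
from st import *
# expected sink foot corners & fixture features in view
def W(p,o=fo,a=.047):
    e=np.array([np.cos(a),np.sin(a)]); return [*(o+p[0]*e+p[1]*np.array([-e[1],e[0]])),p[2]]
def g(n,x,y,w):
    k=400/w; I=cv2.resize(arm.grab_frame(n)[y:y+w,x:x+w,::-1],(400,400),interpolation=cv2.INTER_CUBIC)
    for p in((-.1,.052,.012),(-.1,-.052,.012),(-.096,.029,.012),(-.096,-.029,.012),(-.096,.036,.029),(-.096,-.036,.029)):
        u=(proj(n,W(p))[0]-(x,y)+.5)*k; cv2.circle(I,tuple(int(v) for v in u),3,(0,0,255),1)
    z=t[2]-.045; c=np.array([np.cos(yaw),np.sin(yaw)]); q=np.array([-c[1],c[0]])
    for a,b in((.0155,.025),(.0155,-.025),(-.0075,.025),(-.0075,-.025)):
        for zz in(z,z+.075):
            u=(proj(n,[*(t[:2]+a*c+b*q),zz])[0]-(x,y)+.5)*k; cv2.circle(I,tuple(int(v) for v in u),3,(255,255,0),1)
    return I
cv2.imwrite("pics/p1.png",np.hstack([g("top",165,180,90),g("side",200,240,110)]))
E
```

```text
time_s: 9.75
tool_pos: [0.3817, 0.2736, 0.1558]
time_s: 10.62
tool_pos: [0.4314, 0.275, 0.1066]
t 10.625 tcp [0.4314 0.275  0.1066] yaw 0.0457 rack [-0.2177  0.6547  0.1066] fix [-0.0682 -0.0008  0.1066] F [-0.1 -0.7 -1.5] T [0.   0.02 0.01] op 0.05030397685137547 gf 29.89883550675586
```

View pics/p1.png

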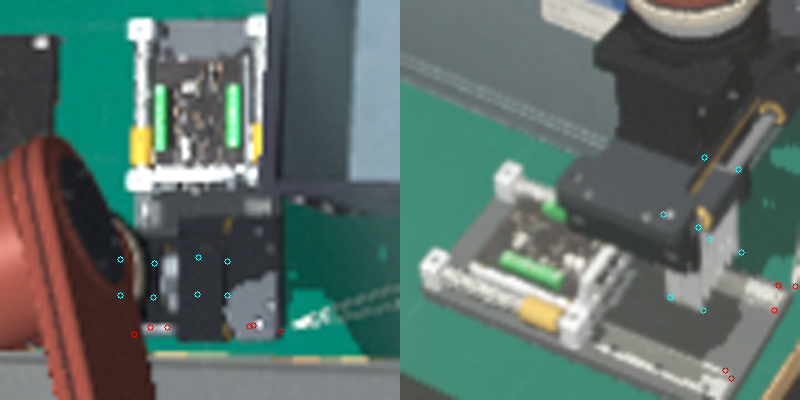

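The side crop shows the sink's foot at about (668,300)–(703,310), within about 1 px of the prediction and above the channel. I'll lower it.

```bash
python3 jog.py '0 -.002 .01 0 .03;0 0 .01 0 .03;0 0 .01 0 .03;0 0 .008 0 .03;0 0 0 0 .03;0 0 0 0 .03'|head -2;python3 st.py; python3 jog.py '0 0 .004 0 .03;0 0 .002 0 .03;0 0 .001 0 .03;0 0 .001 0 .03;0 0 0 0 .03;0 0 0 0 .03'|head -1; python3 st.py
```

```text
time_s: 11.48
tool_pos: [0.4306, 0.2775, 0.0682]
t 11.475 tcp [0.4306 0.2775 0.0682] yaw 0.0468 rack [-0.219   0.657   0.0682] fix [-0.0689  0.0017  0.0682] F [ 0.1 -0.5 -1.4] T [ 0.01  0.03 -0.  ] op 0.04974402671395017 gf 29.898843232076615
time_s: 12.22
t 12.225 tcp [0.4305 0.2774 0.0601] yaw 0.0468 rack [-0.2191  0.6569  0.0601] fix [-0.069   0.0017  0.0601] F [-0.5  0.2 -1.7] T [-0.03  0.05  0.02] op 0.04975363226731178 gf 29.89897076971829
```

```bash
python3 jog.py '0 0 .001 0 .03;0 0 .001 0 .03;0 0 0 0 .03;0 0 0 0 .03;0 0 0 0 .03'|head -1; python3 st.py;python3 jog.py '0 0 .001 0 .03;0 0 0 0 .03;0 0 0 0 .03'|head -1; python3 st.py
```

```text
time_s: 12.85
t 12.85 tcp [0.4305 0.2774 0.0581] yaw 0.0468 rack [-0.2191  0.6569  0.0581] fix [-0.069   0.0017  0.0581] F [-1.  -0.4 -0.8] T [-0.01  0.04 -0.03] op 0.049189567174936145 gf 29.898922343272716
time_s: 13.22
t 13.225 tcp [0.4306 0.2775 0.0573] yaw 0.0468 rack [-0.219   0.657   0.0573] fix [-0.0689  0.0017  0.0573] F [ 0.3 -0.5  2. ] T [-0.01  0.12 -0.02] op 0.049524994609624694 gf 29.89693332463503
```

Standing on the floor (about 3.5 N). I'll slide it forward and watch for side force from the tote.

```bash
python3 jog.py '.006 0 0 0 .03;.006 0 0 0 .03;.006 0 0 0 .03;.004 0 0 0 .03;0 0 0 0 .03'|head -1; python3 st.py;python3 jog.py '.005 0 0 0 .03;.005 0 0 0 .03;.005 0 0 0 .03;0 0 0 0 .03'|head -1; python3 st.py
```

```text
time_s: 13.85
t 13.85 tcp [0.4532 0.2785 0.0572] yaw 0.0466 rack [-0.1972  0.6629  0.0572] fix [-0.0463  0.0017  0.0572] F [-0.3  0.1  2.4] T [0.13 0.23 0.05] op 0.04931192222826163 gf 29.900953620672226
time_s: 14.35
t 14.35 tcp [0.4679 0.2792 0.0576] yaw 0.0468 rack [-0.183   0.6669  0.0576] fix [-0.0315  0.0017  0.0576] F [-2.7 -0.4  6.4] T [-0.12  0.56  0.03] op 0.04970273570672834 gf 29.99718098086305
```

```bash
python3 jog.py '.004 0 0 0 .03;.004 0 0 0 .03;0 0 0 0 .03;0 0 0 0 .03'|head -1; python3 st.py
```

```text
time_s: 14.85
t 14.85 tcp [0.4753 0.2796 0.0575] yaw 0.0468 rack [-0.1759  0.6688  0.0575] fix [-0.0241  0.0017  0.0575] F [-4.  -0.6  6.3] T [-0.06  0.88  0.03] op 0.04981981509094078 gf 29.999305070377886
```

```bash
python3 jog.py '0 0 -.0005 0 .03;0 0 0 0 .03;0 0 0 0 .03'|head -1; python3 st.py
python3 - <<'E'
from st import *
cv2.imwrite("pics/q1.png",cv2.resize(arm.grab_frame("side")[265:365,200:320,::-1],(720,600),interpolation=cv2.INTER_CUBIC))
E
```

```text
time_s: 15.22
t 15.225 tcp [0.4753 0.2795 0.0576] yaw 0.0468 rack [-0.1759  0.6688  0.0576] fix [-0.0242  0.0017  0.0576] F [-2.4  0.4  4.7] T [ 0.1  0.7 -0. ] op 0.049663901110889856 gf 29.999106887262315
t 15.225 tcp [0.4753 0.2795 0.0576] yaw 0.0468 rack [-0.1759  0.6688  0.0576] fix [-0.0242  0.0017  0.0576] F [-2.4  0.4  4.7] T [ 0.1  0.7 -0. ] op 0.049663901110889856 gf 29.999106887262315
```

View pics/q1.png

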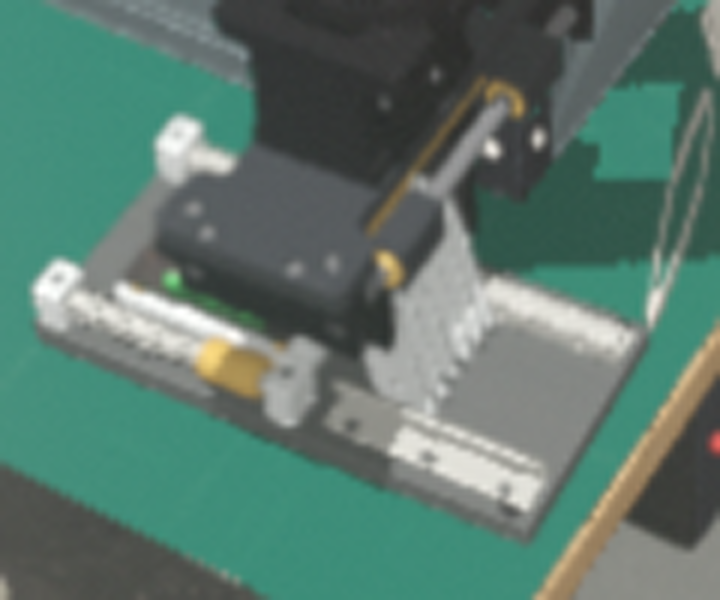

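The sink is in the channel at about (430,340) in the crop, with the guide's flare beside it. The growing moment suggests foot friction is trying to pitch it in the high grip. I'll release it to stand flat, grip about 12 mm lower near the push height, and carry on.

```bash
python3 jog.py '0 0 0 0 .058;0 0 0 0 .058;0 0 0 0 .058;0 0 0 0 .058'|head -1; python3 st.py; python3 jog.py '0 0 .004 0 .058;0 0 .004 0 .058;0 0 .004 0 .058;0 0 0 0 .058;0 0 0 0 .058'|head -1; python3 st.py
python3 - <<'E'
from st import *
def q(P): return ((proj("side",P)-(200,265)+.5)*6-.5).round()
c=np.array([np.cos(yaw),np.sin(yaw)]); n=np.array([-c[1],c[0]])
for a in(0,-5,5):
  th=np.radians(a); out=[]
  for b in(.025,-.025):
    for z in(.0,.075):
      dx,dz=-.0075+.0,z; gx,gz=0,.064
      x=dx+(dz-gz)*np.sin(th); out.append([*(t[:2]+x*c+b*n),.012+z])
  print(a,q(out).tolist())
E
```

```text
time_s: 15.78
t 15.775 tcp [0.4755 0.2795 0.0575] yaw 0.0468 rack [-0.1757  0.6688  0.0575] fix [-0.024   0.0016  0.0575] F [-0.4  0.9  0.1] T [ 0.07 -0.    0.03] op 0.05774161509773108 gf 0.0
time_s: 16.4
t 16.4 tcp [0.4753 0.2795 0.0454] yaw 0.0468 rack [-0.1759  0.6688  0.0454] fix [-0.0242  0.0016  0.0454] F [ 0.7  0.6 -0.5] T [0.06 0.04 0.05] op 0.057600592561122696 gf 0.0
t 16.4 tcp [0.4753 0.2795 0.0454] yaw 0.0468 rack [-0.1759  0.6688  0.0454] fix [-0.0242  0.0016  0.0454] F [ 0.7  0.6 -0.5] T [0.06 0.04 0.05] op 0.057600592561122696 gf 0.0
0 [[401.0, 409.0], [388.0, 280.0], [465.0, 315.0], [456.0, 187.0]]
-5 [[389.0, 403.0], [390.0, 281.0], [453.0, 310.0], [458.0, 187.0]]
5 [[414.0, 414.0], [386.0, 279.0], [478.0, 320.0], [453.0, 186.0]]
```

Run:
```python
from st import *
I=cv2.resize(arm.grab_frame("side")[265:365,200:320,::-1],(720,600),interpolation=cv2.INTER_CUBIC)
def q(P): return ((proj("side",P)-(200,265)+.5)*6-.5).round().astype(int)
c=np.array([np.cos(yaw),np.sin(yaw)]); n=np.array([-c[1],c[0]])
for off,col in((0,(0,0,255)),(-.006,(255,255,0))):
  for b in(.025,-.025):
    for z in(0,.04,.075):
      P=[*(t[:2]+(-.0075+off)*c+b*n),.012+z]; cv2.circle(I,tuple(int(v) for v in q(P)[0]),3,col,1)
cv2.imwrite("pics/q2.png",I)
```

```text
t 16.4 tcp [0.4753 0.2795 0.0454] yaw 0.0468 rack [-0.1759  0.6688  0.0454] fix [-0.0242  0.0016  0.0454] F [ 0.7  0.6 -0.5] T [0.06 0.04 0.05] op 0.057600592561122696 gf 0.0
```

View pics/q2.png

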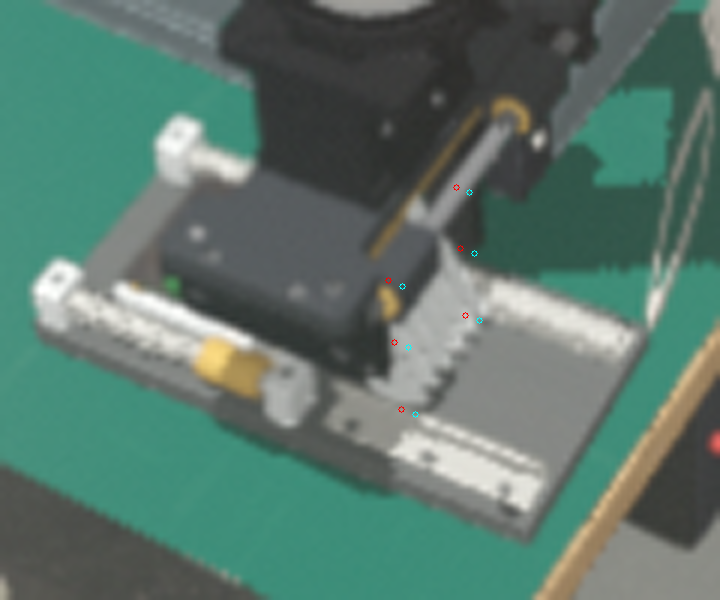

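The crop shows the sink's foot ends along (418,408)–(490,310), about 6 mm behind nominal. The fin edges slant, e.g. (445,240)→(490,300), so the sink seems to lean top-forward. I'll measure the lean from the line directions.

```bash
cat > tilt.py <<'E'
from st import *
def fins(tag):
    im=arm.grab_frame("side"); x0,y0=255,295
    I=cv2.resize(cv2.cvtColor(im,cv2.COLOR_RGB2GRAY)[y0:y0+45,x0:x0+35],None,fx=8,fy=8,interpolation=cv2.INTER_CUBIC)
    L=cv2.createLineSegmentDetector().detect(I)[0][:,0]
    for a in sorted(L,key=lambda l:-np.hypot(l[2]-l[0],l[3]-l[1]))[:12]:
        p=a.reshape(2,2)
        if p[0,1]>p[1,1]: p=p[::-1]
        u=p/8+(x0,y0); print("seg q-coords",((u-(200,265))*6).round().astype(int).tolist(),"dx/dy %.2f"%((p[1,0]-p[0,0])/(p[1,1]-p[0,1]+1e-6)))
c=np.array([np.cos(yaw),np.sin(yaw)]); n=np.array([-c[1],c[0]])
B=t[:2]-.015*c
for a in(0,5,10,15,20,25):
    th=np.radians(a); P=[[*(B-0*c),.012],[*(B+.05*np.sin(th)*c),.012+.05*np.cos(th)]]
    u=proj("side",P); d=u[0]-u[1]; print("tilt",a,"dx/dy %.2f"%(d[0]/d[1]))
u=proj("side",[[*(B+.025*n),.012],[*(B-.025*n),.012]]); d=u[0]-u[1]; print("y-dir %.2f"%(d[0]/d[1]))
fins("")
E
python3 tilt.py
```

```text
t 16.45 tcp [0.4753 0.2795 0.0455] yaw 0.0468 rack [-0.1758  0.6688  0.0455] fix [-0.0241  0.0016  0.0455] F [ 0.1 -0.2 -0.9] T [ 0.12 -0.01 -0.03] op 0.05791963998578709 gf 0.0
tilt 0 dx/dy 0.08
tilt 5 dx/dy 0.19
tilt 10 dx/dy 0.30
tilt 15 dx/dy 0.39
tilt 20 dx/dy 0.48
tilt 25 dx/dy 0.57
y-dir -0.68
seg q-coords [[442, 263], [402, 324]] dx/dy -0.66
seg q-coords [[476, 181], [440, 229]] dx/dy -0.74
seg q-coords [[389, 322], [391, 380]] dx/dy 0.03
seg q-coords [[486, 275], [524, 286]] dx/dy 3.44
seg q-coords [[449, 182], [429, 207]] dx/dy -0.84
seg q-coords [[442, 422], [470, 432]] dx/dy 2.89
seg q-coords [[433, 428], [460, 439]] dx/dy 2.60
seg q-coords [[439, 237], [441, 265]] dx/dy 0.07
seg q-coords [[413, 430], [435, 441]] dx/dy 1.94
seg q-coords [[450, 238], [458, 261]] dx/dy 0.38
seg q-coords [[392, 290], [401, 309]] dx/dy 0.48
seg q-coords [[470, 434], [490, 439]] dx/dy 3.49
```

Fin segments at dx/dy≈0.4–0.5 mean the sink is leaning 15–20°, against the transistors. I'll grip it near the top where it leans and drag it back, so foot friction stands it upright again.

```bash
python3 jog.py '0 0 -.006 0 .058;0 0 -.006 0 .058;.006 0 0 0 .058;.006 0 0 0 .058;.004 0 0 0 .058;0 0 0 0 .058'|head -1; python3 st.py; python3 jog.py '0 0 0 0 .03;0 0 0 0 .03;0 0 0 0 .03;0 0 0 0 .03;0 0 0 0 .03'|head -1; python3 st.py
```

```text
time_s: 17.25
t 17.25 tcp [0.4917 0.2802 0.0574] yaw 0.0465 rack [-0.16    0.6731  0.0574] fix [-0.0077  0.0016  0.0574] F [0.4 0.7 0.5] T [ 0.09 -0.04  0.03] op 0.057628405352113714 gf 0.0
time_s: 17.88
t 17.875 tcp [0.4912 0.2802 0.0574] yaw 0.0468 rack [-0.1606  0.673   0.0574] fix [-0.0083  0.0016  0.0574] F [ 0.5  0.6 -1.2] T [0.05 0.02 0.01] op 0.04948819862017521 gf 29.982473225245485
```

```bash
python3 jog.py '0 0 .001 0 .03;-.003 0 0 0 .03;-.004 0 0 0 .03;0 0 0 0 .03'|head -1; python3 st.py;  python3 jog.py '-.005 0 0 0 .03;-.005 0 0 0 .03;-.005 0 0 0 .03;0 0 0 0 .03'|head -1; python3 tilt.py
```

```text
time_s: 18.38
t 18.375 tcp [0.4846 0.2802 0.0572] yaw 0.0469 rack [-0.167   0.6715  0.0572] fix [-0.0148  0.0019  0.0572] F [0.3 1.3 5.6] T [0.05 0.04 0.01] op 0.04997060969767017 gf 29.982319839909906
time_s: 18.88
t 18.875 tcp [0.4689 0.2795 0.0571] yaw 0.0468 rack [-0.1821  0.6674  0.0571] fix [-0.0305  0.0019  0.0571] F [-1.   0.3  7.9] T [ 0.14  0.23 -0.04] op 0.04983169142460203 gf 29.982223700353643
tilt 0 dx/dy 0.08
tilt 5 dx/dy 0.19
tilt 10 dx/dy 0.29
tilt 15 dx/dy 0.39
tilt 20 dx/dy 0.48
tilt 25 dx/dy 0.57
y-dir -0.67
seg q-coords [[461, 241], [423, 299]] dx/dy -0.66
seg q-coords [[469, 213], [496, 258]] dx/dy 0.60
seg q-coords [[406, 298], [410, 342]] dx/dy 0.09
seg q-coords [[394, 368], [418, 403]] dx/dy 0.71
seg q-coords [[495, 258], [517, 285]] dx/dy 0.77
seg q-coords [[459, 212], [462, 246]] dx/dy 0.10
seg q-coords [[480, 181], [461, 202]] dx/dy -0.87
seg q-coords [[416, 431], [436, 441]] dx/dy 1.99
seg q-coords [[440, 430], [460, 439]] dx/dy 2.28
seg q-coords [[471, 435], [489, 439]] dx/dy 4.51
seg q-coords [[412, 266], [421, 283]] dx/dy 0.58
seg q-coords [[392, 403], [410, 409]] dx/dy 2.63
```

It didn't right itself; pressing down increased the lean. New plan: put it back leaning on the transistors, release, and push its foot forward from behind with the closed fingertips so gravity stands it up. Then grip low.

```bash
python3 jog.py '0 0 -.001 0 .03;.004 0 0 0 .03;.004 0 0 0 .03;0 0 0 0 .03;0 0 0 0 .03'|head -1; python3 st.py;  python3 jog.py '.003 0 0 0 .03;.003 0 0 0 .03;0 0 0 0 .03;0 0 0 0 .03'|head -1; python3 tilt.py
```

```text
time_s: 19.55
t 19.55 tcp [0.4763 0.2794 0.0569] yaw 0.0469 rack [-0.1749  0.6689  0.0569] fix [-0.0232  0.0015  0.0569] F [-3.3  1.2  3.6] T [ 0.1   0.88 -0.09] op 0.049592204184696044 gf 29.993115188990487
time_s: 20.05
t 20.05 tcp [0.4838 0.2798 0.0574] yaw 0.0467 rack [-0.1677  0.671   0.0574] fix [-0.0157  0.0016  0.0574] F [ 0.5  1.  -0.4] T [ 0.13 -0.04  0.01] op 0.04964910342125962 gf 29.99349453515606
tilt 0 dx/dy 0.09
tilt 5 dx/dy 0.20
tilt 10 dx/dy 0.30
tilt 15 dx/dy 0.40
tilt 20 dx/dy 0.49
tilt 25 dx/dy 0.58
y-dir -0.69
seg q-coords [[435, 196], [470, 253]] dx/dy 0.62
seg q-coords [[425, 227], [388, 278]] dx/dy -0.72
seg q-coords [[357, 347], [388, 393]] dx/dy 0.68
seg q-coords [[373, 294], [375, 343]] dx/dy 0.04
seg q-coords [[392, 420], [435, 441]] dx/dy 2.09
seg q-coords [[423, 196], [425, 229]] dx/dy 0.08
seg q-coords [[442, 421], [471, 432]] dx/dy 2.68
seg q-coords [[471, 433], [498, 444]] dx/dy 2.41
seg q-coords [[433, 428], [460, 438]] dx/dy 2.64
seg q-coords [[496, 278], [521, 287]] dx/dy 2.89
seg q-coords [[471, 252], [482, 276]] dx/dy 0.46
seg q-coords [[407, 416], [430, 427]] dx/dy 2.12
```

```bash
python3 jog.py '.002 0 0 0 .03;.002 0 0 0 .03;0 0 0 0 .03;0 0 0 0 .03'|head -1; python3 st.py;  python3 jog.py '.002 0 0 0 .03;.001 0 0 0 .03;0 0 0 0 .03;0 0 0 0 .03'|head -1; python3 st.py
```

```text
time_s: 20.6
t 20.6 tcp [0.4875 0.28   0.0576] yaw 0.0469 rack [-0.1641  0.672   0.0576] fix [-0.0119  0.0016  0.0576] F [-0.1  0.1 -1.7] T [ 0.03 -0.03  0.05] op 0.049999004014920266 gf 29.993483286816627
time_s: 21.1
t 21.1 tcp [0.4904 0.2802 0.0576] yaw 0.0468 rack [-0.1612  0.6728  0.0576] fix [-0.009   0.0016  0.0576] F [-0.3  0.2 -1.1] T [0.08 0.06 0.01] op 0.04996961410072753 gf 29.99360971036367
```

```bash
python3 jog.py '.002 0 0 0 .03;.002 0 0 0 .03;0 0 0 0 .03;0 0 0 0 .03'|head -1; python3 st.py;  python3 jog.py '.002 0 0 0 .03;.002 0 0 0 .03;0 0 0 0 .03;0 0 0 0 .03'|head -1; python3 tilt.py
```

```text
time_s: 21.6
t 21.6 tcp [0.4939 0.2803 0.0574] yaw 0.0469 rack [-0.1579  0.6737  0.0574] fix [-0.0055  0.0016  0.0574] F [-3.8  0.8  0.1] T [0.01 0.55 0.02] op 0.04971433737038894 gf 29.994037252035923
time_s: 22.1
t 22.1 tcp [0.4973 0.2805 0.0573] yaw 0.0469 rack [-0.1547  0.6746  0.0573] fix [-0.0022  0.0016  0.0573] F [-6.9 -0.4  1.7] T [0.03 1.23 0.  ] op 0.04984415176321851 gf 29.99423068453325
tilt 0 dx/dy 0.10
tilt 5 dx/dy 0.21
tilt 10 dx/dy 0.31
tilt 15 dx/dy 0.40
tilt 20 dx/dy 0.49
tilt 25 dx/dy 0.58
y-dir -0.70
seg q-coords [[361, 406], [436, 441]] dx/dy 2.11
seg q-coords [[474, 268], [540, 294]] dx/dy 2.60
seg q-coords [[417, 208], [454, 264]] dx/dy 0.67
seg q-coords [[442, 421], [489, 439]] dx/dy 2.63
seg q-coords [[389, 217], [361, 254]] dx/dy -0.75
seg q-coords [[397, 404], [439, 419]] dx/dy 2.66
seg q-coords [[333, 344], [357, 380]] dx/dy 0.67
seg q-coords [[389, 180], [390, 220]] dx/dy 0.03
seg q-coords [[340, 272], [344, 310]] dx/dy 0.09
seg q-coords [[399, 182], [419, 207]] dx/dy 0.79
seg q-coords [[339, 381], [365, 391]] dx/dy 2.47
seg q-coords [[451, 261], [474, 268]] dx/dy 3.34
```

```bash
python3 jog.py '-.003 0 0 0 .03;-.002 0 0 0 .03;0 0 0 0 .03;0 0 0 0 .03'|head -1; python3 st.py; python3 jog.py '0 0 0 0 .056;0 0 0 0 .056;0 0 0 0 .06;0 0 0 0 .06'|head -1; python3 tilt.py
```

```text
time_s: 22.65
t 22.65 tcp [0.4934 0.2803 0.0574] yaw 0.0467 rack [-0.1584  0.6736  0.0574] fix [-0.006   0.0016  0.0574] F [-2.3  0.4 -1.2] T [ 0.04  0.54 -0.05] op 0.04959484848642548 gf 29.994111167325173
time_s: 23.15
t 23.15 tcp [0.4937 0.2804 0.0578] yaw 0.0467 rack [-0.1581  0.6737  0.0578] fix [-0.0057  0.0017  0.0578] F [0.3 1.  0.3] T [ 0.01 -0.03  0.01] op 0.05940166002532552 gf 0.0
tilt 0 dx/dy 0.10
tilt 5 dx/dy 0.21
tilt 10 dx/dy 0.31
tilt 15 dx/dy 0.40
tilt 20 dx/dy 0.49
tilt 25 dx/dy 0.58
y-dir -0.70
seg q-coords [[371, 410], [435, 441]] dx/dy 2.11
seg q-coords [[391, 229], [352, 282]] dx/dy -0.73
seg q-coords [[481, 271], [540, 293]] dx/dy 2.66
seg q-coords [[412, 181], [443, 233]] dx/dy 0.58
seg q-coords [[443, 233], [465, 269]] dx/dy 0.61
seg q-coords [[441, 421], [481, 437]] dx/dy 2.58
seg q-coords [[346, 352], [369, 385]] dx/dy 0.69
seg q-coords [[340, 282], [346, 321]] dx/dy 0.17
seg q-coords [[433, 428], [460, 439]] dx/dy 2.56
seg q-coords [[412, 411], [440, 419]] dx/dy 3.11
seg q-coords [[389, 194], [392, 222]] dx/dy 0.12
seg q-coords [[407, 416], [432, 428]] dx/dy 2.09
```

```bash
python3 jog.py '0 0 -.01 0 .06;0 0 -.02 0 .06;0 0 -.02 0 .06;-.02 0 0 0 .03;-.02 0 0 0 .0;-.02 0 0 0 0;0 0 0 0 0;0 0 0 0 0'|head -1; python3 jog.py '0 0 .02 0 0;0 0 .02 0 0;0 0 .02 0 0;0 0 .015 0 0;0 0 .005 0 0;0 0 0 0 0'|head -1; python3 tilt.py | grep -v tilt
python3 - <<'E'
from st import *
for nm,u in(("RL",(371,386)),("RR",(467,271))):
    for z in(.012,.022):
        t=onz("side",(200+u[0]/6,265+u[1]/6),z); e=np.array([np.cos(.047),np.sin(.047)]); d=t[:2]-fo; print(nm,z,d@e,d@[-e[1],e[0]])
E
```

```text
time_s: 24.2
time_s: 24.95
t 24.95 tcp [0.4337 0.2776 0.0275] yaw 0.0467 rack [-0.2161  0.6577  0.0275] fix [-0.0658  0.0016  0.0275] F [-0.2 -0.5 -0.5] T [ 0.    0.02 -0.08] op 0.0005029673978498278 gf 0.0
y-dir -0.63
seg q-coords [[331, 402], [436, 446]] dx/dy 2.38
seg q-coords [[528, 331], [497, 381]] dx/dy -0.62
seg q-coords [[362, 180], [367, 232]] dx/dy 0.10
seg q-coords [[510, 318], [490, 351]] dx/dy -0.65
seg q-coords [[360, 247], [339, 275]] dx/dy -0.76
seg q-coords [[492, 351], [491, 376]] dx/dy -0.05
seg q-coords [[371, 444], [355, 444]] dx/dy -109.71
seg q-coords [[512, 296], [506, 309]] dx/dy -0.43
seg q-coords [[531, 295], [537, 307]] dx/dy 0.58
seg q-coords [[343, 231], [352, 240]] dx/dy 0.96
seg q-coords [[510, 307], [509, 320]] dx/dy -0.13
seg q-coords [[364, 234], [360, 245]] dx/dy -0.39
t 25.0 tcp [0.434  0.2777 0.028 ] yaw 0.0467 rack [-0.2158  0.6579  0.028 ] fix [-0.0655  0.0018  0.028 ] F [ 0.   0.3 -0.4] T [ 0.04 -0.04 -0.01] op 0.0004897661310361644 gf 0.0
RL 0.012 -0.017290008118884478 0.023062422809229086
RL 0.022 -0.02190008701474391 0.02942307318297098
RR 0.012 -0.022874465231984917 -0.04257252117788327
RR 0.022 -0.027417515311551243 -0.03542407128955584
```

```bash
python3 jog.py '.005 0 0 0 0;.004 0 0 0 0;.003 0 0 0 0;.003 0 0 0 0;0 0 0 0 0'|head -1; python3 st.py;python3 jog.py '.002 0 0 0 0;.002 0 0 0 0;.002 0 0 0 0;0 0 0 0 0'|head -1; python3 st.py;python3 jog.py '.002 0 0 0 0;.002 0 0 0 0;0 0 0 0 0;0 0 0 0 0'|head -1; python3 st.py
```

```text
time_s: 25.62
t 25.625 tcp [0.4485 0.2782 0.0275] yaw 0.0466 rack [-0.2017  0.6617  0.0275] fix [-0.051   0.0016  0.0275] F [-0.3 -0.3  0.5] T [ 0.01 -0.01 -0.04] op 0.0004990635085112203 gf 0.13353327763979905
time_s: 26.12
t 26.125 tcp [0.4543 0.2785 0.0273] yaw 0.0468 rack [-0.1962  0.6631  0.0273] fix [-0.0452  0.0016  0.0273] F [-1.9  0.2 -2.5] T [0.1  0.39 0.01] op 0.00024352666844276215 gf 0.9706726228250773
time_s: 26.62
t 26.625 tcp [0.4587 0.2787 0.0277] yaw 0.0467 rack [-0.1919  0.6644  0.0277] fix [-0.0408  0.0016  0.0277] F [-2.2  0.2 -0.9] T [ 0.03  0.32 -0.01] op 8.315453522646606e-05 gf 0.7602388572195196
```

```bash
python3 tilt.py | grep -v tilt; python3 jog.py '.001 0 0 0 0;.001 0 0 0 0;0 0 0 0 0;0 0 0 0 0'|head -1; python3 st.py;python3 jog.py '.001 0 0 0 0;.001 0 0 0 0;0 0 0 0 0;0 0 0 0 0'|head -1; python3 st.py
```

```text
t 26.625 tcp [0.4587 0.2787 0.0277] yaw 0.0467 rack [-0.1919  0.6644  0.0277] fix [-0.0408  0.0016  0.0277] F [-2.2  0.2 -0.9] T [ 0.03  0.32 -0.01] op 8.315453522646606e-05 gf 0.7602388572195196
y-dir -0.66
seg q-coords [[464, 308], [436, 350]] dx/dy -0.65
seg q-coords [[361, 415], [407, 434]] dx/dy 2.39
seg q-coords [[446, 296], [425, 328]] dx/dy -0.64
seg q-coords [[507, 282], [489, 313]] dx/dy -0.57
seg q-coords [[331, 403], [361, 414]] dx/dy 2.93
seg q-coords [[526, 202], [536, 222]] dx/dy 0.48
seg q-coords [[471, 433], [491, 440]] dx/dy 2.73
seg q-coords [[472, 276], [486, 292]] dx/dy 0.84
seg q-coords [[454, 271], [441, 285]] dx/dy -0.93
seg q-coords [[424, 328], [430, 346]] dx/dy 0.30
seg q-coords [[419, 414], [412, 430]] dx/dy -0.46
seg q-coords [[515, 198], [498, 201]] dx/dy -4.88
time_s: 27.18
t 27.175 tcp [0.4604 0.2788 0.0275] yaw 0.0468 rack [-0.1902  0.6648  0.0275] fix [-0.039   0.0016  0.0275] F [-1.9 -0.4 -1.5] T [0.09 0.35 0.04] op 0.00012429613478744372 gf 0.9075695859881217
time_s: 27.68
t 27.675 tcp [0.4626 0.2789 0.0276] yaw 0.0468 rack [-0.1882  0.6654  0.0276] fix [-0.0369  0.0016  0.0276] F [-1.2  0.3 -1.9] T [ 0.01  0.32 -0.  ] op 6.68331660687727e-05 gf 0.8606812592188362
```

```bash
python3 jog.py '.001 0 0 0 0;.001 0 0 0 0;0 0 0 0 0;0 0 0 0 0'|head -1; python3 st.py;python3 jog.py '.001 0 0 0 0;.001 0 0 0 0;0 0 0 0 0;0 0 0 0 0'|head -1; python3 st.py
```

```text
time_s: 28.18
t 28.175 tcp [0.4645 0.279  0.0276] yaw 0.0468 rack [-0.1863  0.6659  0.0276] fix [-0.035   0.0017  0.0276] F [-0.2 -0.5 -1.9] T [0.03 0.27 0.07] op 0.0006254257295670176 gf 0.8394231966667576
time_s: 28.68
t 28.675 tcp [0.4664 0.2791 0.0275] yaw 0.0468 rack [-0.1845  0.6664  0.0275] fix [-0.0331  0.0017  0.0275] F [-0.9  0.3 -1. ] T [0.13 0.27 0.03] op 0.0006338116241799853 gf 1.102717829926405
```

```bash
python3 jog.py '-.004 0 0 0 0;0 0 0 0 0;0 0 0 0 0'|head -1; python3 st.py; python3 jog.py '-.02 0 0 0 0;-.02 0 0 0 0;-.02 0 0 0 0;0 0 0 0 0'|head -1;  python3 - <<'E'
from st import *
im=arm.grab_frame("side")[:,:,::-1]; cv2.imwrite("pics/r1.png",im)
im2=arm.grab_frame("top")[:,:,::-1]; cv2.imwrite("pics/r1t.png",im2)
hsv=cv2.cvtColor(im,cv2.COLOR_BGR2HSV)
# ascii map of brightness around fixture/sink in the side view
x0,y0,x1,y1=236,285,300,345
g=cv2.cvtColor(im,cv2.COLOR_BGR2GRAY)
for y in range(y0,y1): print(y,''.join('G' if (hsv[y,x,1]>90 and 60<hsv[y,x,0]<95) else ' .:-=+*#%@'[min(9,g[y,x]//26)] for x in range(x0,x1)))
E
```

```text
time_s: 29.05
t 29.05 tcp [0.4629 0.279  0.028 ] yaw 0.0468 rack [-0.1879  0.6656  0.028 ] fix [-0.0366  0.0017  0.028 ] F [-0.3 -0.8 -0.6] T [ 0.06  0.01 -0.02] op 0.00027940471982431005 gf 0.0
time_s: 29.55
t 29.55 tcp [0.4016 0.276  0.0275] yaw 0.0476 rack [-0.247   0.6492  0.0275] fix [-0.0979  0.0016  0.0275] F [ 1.1  0.2 -0. ] T [0.01 0.01 0.01] op 0.00038387235860179783 gf 0.0
285 GGGGGGGGGGGGGGGGGG=============+==-::::::::::::::::::--==+++==--
286 GGGGGGGGGGGGGGGGGGGG=++==========+-:::::::::::::::::::::::::::::
287 GGGGGGGGGGGGGGGGGGGGGGG=========--::::::::::::::::::::::::::::::
288 GGGGGGGGGGGGGGGGGGGGGGGGG=======-:::::::::::::::::::::::::::::::
289 +GGGGGGGGGGGGGGGGGGGGGGGGGG=++==-:::::::::::::::::::::::::::::::
290 #*++GGGGGGGGGGGGGGGGGGGGGGGGGG==-:::::::::::::::::::::::::::::::
291 %##**++GGGGGGGGGGGGGGGGGGGG**++G-:::::::::::::::::::::::::::::::
292 %%%###*++GGGGGGGGGGGGGGGGG*%%%#+=-::::::::::::::::::::::::::::::
293 #%%%%%##**++GGGGGGGGGGGGG+#@@@@%*+=-::::::::::::::::::::::::::::
294 +###%%%%###**+GGGGGGGGGGG#@@@@@%%%#*=-::::::::::::::::::::::::::
295 -=++######%%#**++++
[... 2726 characters left out ...]
---::--:::
335 GG==--===+*##*++++#%%#**%%#*=-::::::::::::::::-----------::---::
336 GGGG==--===++++++++#%#+#%%%%#*=-:::::::::::::::::-------:::---::
337 GGGGGGG==-====++++++++*#%%%%%%#*=::::::::::::::::::----::::---::
338 GGGGGGGGG==-=====++++++*%%%%%%%%*=--::::::::::::::::-::::::---::
339 GGGGGGGGGGG========++++++**%%%#*+++=--:::::::::::::::::::::---:G
340 GGGGGGGGGGGGGG==-====+++++++**++++=-=+=-:::::::::::::::::::--::G
341 GGGGGGGGGGGGGGGG=---====+++++===+==-=+++=-::::::::::::::::::::GG
342 GGGGGGGGGGGGGGGGGGG==--===++=----====+++++==-:::::::--:::::::GGG
343 GGGGGGGGGGGGGGGGGGGGG==-====--------=++++++++=-::::::-::::::GGGG
344 GGGGGGGGGGGGGGGGGGGGGGG====----------==++++++++=-::::::::--:GGGG
```

The pixel map shows the sink standing upright again: its right edge is vertical at column 272, rows 294–313. I'll locate it.

Run:
```python
from st import *
e=np.array([np.cos(.047),np.sin(.047)]); f=np.array([-e[1],e[0]])
def show(n,u,z):
    d=onz("side",u,z)[:2]-fo; print(n,z,(d@e).round(4),(d@f).round(4))
show("foot rear right",(272.5,313.5),.012); show("foot rear left",(258.5,329),.012)
show("top rear right",(272.5,294.5),.087); show("top back right",(263,291.5),.087); show("top back left",(252,308),.087); show("top rear left",(258.5,310),.087)
for x in(0,-.003,-.006,-.01):
    print(x,[proj("side",[*(fo+a*e+b*f),z])[0].round(1).tolist() for a,b,z in((x-.023,-.025,.012),(x-.023,-.025,.087),(x,-.025,.087),(x,.025,.087))])
```

```text
t 29.65 tcp [0.4034 0.2764 0.028 ] yaw 0.047 rack [-0.2453  0.6499  0.028 ] fix [-0.0961  0.0019  0.028 ] F [-0.9 -0.2  0.7] T [-0.    0.01  0.04] op 0.00032930481829212806 gf 0.0
foot rear right 0.012 -0.0164 -0.0281
foot rear left 0.012 -0.0099 0.0256
top rear right 0.087 -0.0237 -0.0235
top back right 0.087 0.0004 -0.022
top back left 0.087 -0.0027 0.0305
top rear left 0.087 -0.0185 0.0291
0 [[274.3, 315.4], [272.5, 294.0], [263.8, 290.7], [252.3, 305.9]]
-0.003 [[275.4, 315.8], [273.7, 294.4], [265.0, 291.1], [253.4, 306.3]]
-0.006 [[276.5, 316.2], [274.8, 294.8], [266.1, 291.5], [254.6, 306.8]]
-0.01 [[277.9, 316.8], [276.4, 295.4], [267.6, 292.1], [256.1, 307.4]]
```

It's standing flat with its back at the transistor faces (x≈0). I'll regrip lower.

```bash
python3 jog.py '0 0 -.03 0 0;0 0 -.03 0 .03;0 0 -.02 0 .06;.02 0 0 0 .06;.03 0 0 0 .06;.02 0 0 0 .06;.0135 0 0 0 .06;0 0 0 0 .06'|head -1; python3 st.py; python3 jog.py '0 0 .02 0 .06;0 0 .015 0 .06;0 0 .015 0 .06;0 0 .01 0 .06;0 0 .007 0 .06;0 0 0 0 .06'|head -1; python3 st.py
```

```text
time_s: 30.65
t 30.65 tcp [0.487  0.28   0.1076] yaw 0.0461 rack [-0.1646  0.6718  0.1076] fix [-0.0125  0.0016  0.1076] F [-0.7  0.3 -0.6] T [ 0.1  -0.04  0.02] op 0.05786968773621859 gf 0.0
time_s: 31.4
t 31.4 tcp [0.4855 0.2799 0.04  ] yaw 0.0468 rack [-0.166   0.6715  0.04  ] fix [-0.0139  0.0016  0.04  ] F [-1.  -0.3 -0.5] T [ 0.03  0.01 -0.03] op 0.05942119825523271 gf 0.0
```

Clear all the way down. Close.

```bash
python3 jog.py '0 0 0 0 .03;0 0 0 0 .03;0 0 0 0 .03;0 0 0 0 .03;0 0 0 0 .03'|head -1; python3 st.py
cat > asc.py <<'E'
from st import *
im=arm.grab_frame("side")[:,:,::-1]
hsv=cv2.cvtColor(im,cv2.COLOR_BGR2HSV); g=cv2.cvtColor(im,cv2.COLOR_BGR2GRAY)
for y in range(288,340): print(y,''.join('G' if (hsv[y,x,1]>90 and 60<hsv[y,x,0]<95) else ' .:-=+*#%@'[min(9,g[y,x]//26)] for x in range(240,290)))
E
python3 asc.py
```

```text
time_s: 32.02
t 32.025 tcp [0.4863 0.28   0.0411] yaw 0.0468 rack [-0.1653  0.6717  0.0411] fix [-0.0131  0.0016  0.0411] F [-0.9 -2.2  4.8] T [-0.26  0.13  0.01] op 0.04990689330113334 gf 29.98371267298353
t 32.025 tcp [0.4863 0.28   0.0411] yaw 0.0468 rack [-0.1653  0.6717  0.0411] fix [-0.0131  0.0016  0.0411] F [-0.9 -2.2  4.8] T [-0.26  0.13  0.01] op 0.04990689330113334 gf 29.98371267298353
288 :::::::::::::::::...........:::-:::-+++=+*+-::::-#
289 :::::::::::::::::..........:::--::-+++=-*%#=:::::+
290 ::::::::::::::::::........:::--:::=+++-:+#%=::::::
291 :::::::::::::::::.:......:::--:::=+++=-::==-::::::
292 :::::::::::::::::.::.....:::-:::=+++==-:::::::::::
293 -::::::::::::::::..:....:::==-:-+++===-:::::::::::
294 ---:::::::::::::::::::::::-+++==+++===-:::::::::::
295 ------:::::::::::::::::::-+***++++=:--::::::::::::
296 --------::::::::::::::::-=+**++++=::GGGG:::::::::G
297 -----------:::::::::::::=+***+++=-::GGGGGG--::::GG
298 -------------::::::::::-+***++++=:::GGGGGGGGG:::GG
299 ----------------::::::-==+*+++++-:::GGGGGGGGGGGGGG
300 -------------------::---==++++++=:::
[... 1459 characters left out ...]
*+=:::=********+------=+++++++++++++++++
328 ++++*******+=-===++******+-----=++++++++++++++++++
329 ++++******++=--=++++***+=-----=+++++++++++++++++++
330 =+==*****+++=---=++++++=------=+++++++++++++++++++
331 ---=+****++*+---=++++++++==--=++++++++++++++++++++
332 ----+****+++=--==++++++*##**++++++++++++++++++++++
333 ----+****++=---++++++++**#%%#*++++++++++++++++++++
334 ----=+***+=---=++++++++*****#%##*+++++++++++++++++
335 -----=+**+----=++=-=+++#%%#***#%%**+++++++++++++++
336 -------==------=+=-=++*#%%%%#****#%##*++++++++++++
337 GG:--------------==+++*%%%%%%%#****#%%#*++++++++++
338 GGGG---------------=++#%%%%%%%%%##****#%#**+++++++
339 GGGGGGG--------------=*%%%%%%%%%%%%%#***#%%#*+++++
```

Still upright. There's a little residual load (Fz 4.8, Fy −2.2), so I'll ease up and sideways.

```bash
python3 jog.py '0 0 -.0005 0 .03;0 0 0 0 .03;0 0 0 0 .03'|head -1; python3 st.py; python3 jog.py '0 .0007 -.0005 0 .03;0 0 0 0 .03;0 0 0 0 .03'|head -1; python3 st.py
```

```text
time_s: 32.45
t 32.45 tcp [0.4861 0.2801 0.0411] yaw 0.0467 rack [-0.1655  0.6717  0.0411] fix [-0.0133  0.0017  0.0411] F [ 0.6 -1.5  2.3] T [-0.08 -0.22 -0.01] op 0.049796123433881526 gf 29.982452048716368
time_s: 32.83
t 32.825 tcp [0.4856 0.2799 0.0412] yaw 0.0471 rack [-0.1659  0.6714  0.0412] fix [-0.0139  0.0015  0.0412] F [ 1.6  5.4 -3. ] T [ 0.55 -0.13  0.16] op 0.04980966944073035 gf 29.983213320665527
```

```bash
python3 jog.py '0 -.0005 0 0 .03;-.002 0 0 0 .03;0 0 0 0 .03;0 0 0 0 .03'|head -1; python3 st.py; python3 jog.py '-.004 0 0 0 .03;0 0 0 0 .03;0 0 0 0 .03'|head -1; python3 st.py
```

```text
time_s: 33.33
t 33.325 tcp [0.4835 0.2797 0.0414] yaw 0.0466 rack [-0.168   0.6708  0.0414] fix [-0.016   0.0015  0.0414] F [-0.9  3.6 -1.6] T [ 0.31  0.13 -0.04] op 0.05001701878085801 gf 29.983247690834105
time_s: 33.7
t 33.7 tcp [0.4795 0.2795 0.0416] yaw 0.0466 rack [-0.1717  0.6697  0.0416] fix [-0.0199  0.0015  0.0416] F [-1.8  2.9 -0.5] T [ 0.17  0.1  -0.1 ] op 0.04979474483455024 gf 29.983250929653877
```

```bash
python3 jog.py '0 -.0005 0 0 .03;0 0 0 0 .03;0 0 0 0 .03'|head -1; python3 st.py; python3 jog.py '-.003 0 0 0 .03;0 0 0 0 .03;0 0 0 0 .03'|head -1; python3 st.py; python3 tilt.py | tail -12
```

```text
time_s: 34.08
t 34.075 tcp [0.4798 0.2797 0.0414] yaw 0.0467 rack [-0.1715  0.6699  0.0414] fix [-0.0196  0.0016  0.0414] F [-0.8  0.3 -1.7] T [0.01 0.02 0.  ] op 0.04986929691460355 gf 29.983463673270307
time_s: 34.45
t 34.45 tcp [0.4768 0.2798 0.0415] yaw 0.0468 rack [-0.1744  0.6694  0.0415] fix [-0.0226  0.0019  0.0415] F [-0.1  0.4 -1.4] T [-0.06  0.06  0.03] op 0.04975742550987581 gf 29.983225784817478
seg q-coords [[443, 264], [405, 319]] dx/dy -0.70
seg q-coords [[456, 208], [460, 266]] dx/dy 0.06
seg q-coords [[392, 320], [394, 374]] dx/dy 0.03
seg q-coords [[402, 405], [440, 419]] dx/dy 2.78
seg q-coords [[442, 232], [445, 269]] dx/dy 0.09
seg q-coords [[476, 181], [456, 210]] dx/dy -0.70
seg q-coords [[406, 427], [435, 441]] dx/dy 2.00
seg q-coords [[433, 428], [460, 439]] dx/dy 2.59
seg q-coords [[441, 422], [468, 431]] dx/dy 2.77
seg q-coords [[410, 418], [431, 428]] dx/dy 2.06
seg q-coords [[386, 283], [404, 298]] dx/dy 1.18
seg q-coords [[470, 433], [491, 440]] dx/dy 3.13
```

Now free, carrying only the weight, with the fins vertical (dx/dy 0.06–0.09, upright to about 1°). I'll lower to a light touch, slide forward and press.

```bash
python3 jog.py '0 0 .0005 0 .03;.003 0 0 0 .03;.003 0 0 0 .03;.002 0 0 0 .03;0 0 0 0 .03;0 0 0 0 .03'|head -1; python3 st.py; python3 jog.py '.002 0 0 0 .03;.001 0 0 0 .03;0 0 0 0 .03;0 0 0 0 .03'|head -1; python3 st.py
```

```text
time_s: 35.25
t 35.25 tcp [0.4851 0.2802 0.0411] yaw 0.0467 rack [-0.1665  0.6717  0.0411] fix [-0.0143  0.0019  0.0411] F [ 0.5 -1.  -0.2] T [ 0.01 -0.06 -0.04] op 0.04968562390870102 gf 29.982823520258535
time_s: 35.75
t 35.75 tcp [0.4874 0.2804 0.0411] yaw 0.0469 rack [-0.1642  0.6723  0.0411] fix [-0.012   0.0019  0.0411] F [-4.3 -1.   4.2] T [0.   0.93 0.06] op 0.04977680005929792 gf 29.986929662700277
```

```bash
python3 tilt.py | grep seg; python3 jog.py '0 0 -.0004 0 .03;.001 0 0 0 .03;0 0 0 0 .03;0 0 0 0 .03'|head -1;python3 tilt.py | grep -v tilt
```

```text
seg q-coords [[418, 253], [374, 316]] dx/dy -0.69
seg q-coords [[432, 198], [437, 258]] dx/dy 0.08
seg q-coords [[391, 420], [435, 441]] dx/dy 2.09
seg q-coords [[366, 312], [370, 361]] dx/dy 0.09
seg q-coords [[415, 220], [415, 253]] dx/dy 0.00
seg q-coords [[389, 398], [419, 410]] dx/dy 2.68
seg q-coords [[471, 433], [499, 444]] dx/dy 2.40
seg q-coords [[441, 421], [467, 431]] dx/dy 2.72
seg q-coords [[436, 428], [460, 439]] dx/dy 2.44
seg q-coords [[418, 411], [441, 421]] dx/dy 2.40
seg q-coords [[462, 266], [487, 270]] dx/dy 5.61
seg q-coords [[354, 442], [377, 445]] dx/dy 9.51
time_s: 36.3
t 36.3 tcp [0.4886 0.2804 0.0411] yaw 0.0468 rack [-0.1631  0.6726  0.0411] fix [-0.0109  0.002   0.0411] F [-4.3  1.7 -0.1] T [0.22 0.77 0.04] op 0.04996133285673574 gf 29.988942110067
y-dir -0.69
seg q-coords [[412, 256], [376, 308]] dx/dy -0.69
seg q-coords [[430, 197], [433, 260]] dx/dy 0.05
seg q-coords [[381, 415], [435, 441]] dx/dy 2.06
seg q-coords [[365, 314], [366, 366]] dx/dy 0.02
seg q-coords [[415, 220], [413, 260]] dx/dy -0.04
seg q-coords [[441, 422], [471, 431]] dx/dy 2.96
seg q-coords [[492, 273], [519, 287]] dx/dy 1.91
seg q-coords [[433, 428], [460, 439]] dx/dy 2.56
seg q-coords [[351, 267], [372, 285]] dx/dy 1.22
seg q-coords [[414, 410], [439, 420]] dx/dy 2.62
seg q-coords [[463, 266], [488, 270]] dx/dy 5.30
seg q-coords [[354, 442], [377, 445]] dx/dy 10.02
```

```bash
python3 jog.py '.001 0 0 0 .03;.001 0 0 0 .03;0 0 0 0 .03;0 0 0 0 .03'|head -1;python3 st.py; python3 jog.py '.001 0 0 0 .03;.001 0 0 0 .03;0 0 0 0 .03;0 0 0 0 .03'|head -1;python3 asc.py
```

```text
time_s: 36.85
t 36.85 tcp [0.4902 0.2805 0.0411] yaw 0.0469 rack [-0.1615  0.6731  0.0411] fix [-0.0092  0.002   0.0411] F [-5.7  1.8 -1.2] T [0.24 1.   0.04] op 0.04975178080634747 gf 29.990611148678
time_s: 37.35
t 37.35 tcp [0.4917 0.2806 0.0411] yaw 0.047 rack [-0.1601  0.6735  0.0411] fix [-0.0077  0.002   0.0411] F [-7.5  0.4  1.3] T [0.2  1.35 0.09] op 0.04967499604506636 gf 29.991948488313938
288 :::::::::::::::.........::::-:::=+++==::=*+-::::-#
289 ::::::::::::::.........::::-:::-+++=-=:-*%#=::::-+
290 ::::::::::::::.........:::-::::=+++===::+##=::::::
291 ::::::::::::::........:::--:::=+++====:::==:::::::
292 :::::::::::::::.......::-=-::=+++=====-:::::::::::
293 :::::::::::::::.:::..:::=++=-+++=-====-:::::::::::
294 ---::::::::::::::::::::=+**+++++-:--==-:::::::::::
295 -----:::::::::::::::::-++***+++=::GG--::::::::::::
296 --------:::::::::::::-=+*#*+++=-::GGGGGG:::::::::G
297 ----------::::::::::--+****+++-:::GGGGGGGG:-::::GG
298 -------------:::::::-=+**+++++-:::GGGGGGGGGGG:::GG
299 ----------------:::-=-=+++++++=:::GGGGGGGGGGGGGGGG
300 ----------------::-----===+=+*=:
[... 1463 characters left out ...]
++=+*******++=-----=++++++++++++++++++++
328 ++++*******+==+*+++**+=-----=+++++++++++++++++++++
329 ===+******++=-==++++*+-----=++++++++++++++++++++++
330 =--=+****+++=---=+++++=----=++++++++++++++++++++++
331 ----+****++*+---=++++**+++=+++++++++++++++++++++++
332 ----+****+++----=++++**####*++++++++++++++++++++++
333 ----+****++=---++++++#***#%%#*++++++++++++++++++++
334 ----=+***+=---=++++++#%%#***####*+++++++++++++++++
335 -----=+**+----=++=-=+%%%%%#***#%%**+++++++++++++++
336 -------==------=+=-+#%%%%%%%#****#%##*++++++++++++
337 GG:--------------==+#%%%%%%%%%#*+**#%%#*++++++++++
338 GGGG:--------------*#%%%%%%%%%%%##****#%#**+++++++
339 GGGGGGG------------=+*#%%%%%%%%%%%%%#***#%%#*+++++
```

The map shows the sink's edge still vertical (cols 269–271). Force follows the springs at about 7.5 N, i.e. roughly 6 mm. About 2 mm more.

```bash
python3 jog.py '.001 0 0 0 .03;.001 0 0 0 .03;0 0 0 0 .03;0 0 0 0 .03;0 0 0 0 .03'|head -1;python3 st.py;python3 jog.py '0 0 0 0 .03;0 0 0 0 .03'|head -1;python3 st.py
python3 - <<'E'
from st import *
# carriage displacement: green connector centroid, before vs now, in the top view and side view
e=np.array([np.cos(.047),np.sin(.047)])
A=[cv2.imread("pics/top0.png")]; A.append(arm.grab_frame("top")[:,:,::-1])
for I in A:
    h=cv2.cvtColor(np.ascontiguousarray(I),cv2.COLOR_BGR2HSV)
    m=cv2.inRange(h,(45,120,150),(70,255,255)); m[:, :190]=0; m[:,232:]=0; m[:185]=0; m[225:]=0
    n,_,s,c=cv2.connectedComponentsWithStats(m)
    for i in range(1,n):
        if s[i,4]>8: d=onz("top",c[i],.035)[:2]-fo; print(s[i].tolist(),c[i].round(2),"fx",(d@e).round(4))
    print('--')
E
```

```text
time_s: 38.02
t 38.025 tcp [0.4932 0.2807 0.0411] yaw 0.0471 rack [-0.1587  0.6739  0.0411] fix [-0.0062  0.002   0.0411] F [-10.2   0.3   3.9] T [0.17 1.71 0.14] op 0.049734953190578544 gf 29.99272068424034
time_s: 38.28
t 38.275 tcp [0.4932 0.2807 0.0411] yaw 0.047 rack [-0.1587  0.6739  0.0411] fix [-0.0063  0.002   0.0411] F [-9.6  0.4  4. ] T [0.16 1.65 0.13] op 0.05008388351843517 gf 29.992706622724654
t 38.275 tcp [0.4932 0.2807 0.0411] yaw 0.047 rack [-0.1587  0.6739  0.0411] fix [-0.0063  0.002   0.0411] F [-9.6  0.4  4. ] T [0.16 1.65 0.13] op 0.05008388351843517 gf 29.992706622724654
[216, 200, 1, 12, 12] [216.  205.5] fx 0.0498
--
[218, 196, 1, 12, 12] [218.  201.5] fx 0.0621
--
```

Force is 9.6–10 N, but the coarse connector shift reads about 12 mm (quantised at 3 mm per px). I'll check it sub-pixel.

Run:
```python
from st import *
e=np.array([np.cos(.047),np.sin(.047)]); f=np.array([-e[1],e[0]])
for n,boxes in dict(top=[(199,196,10,16),(214,197,8,14),(200,194,24,10)],side=[(222,300,14,12),(228,297,10,14),(221,303,18,8)]).items():
    A=cv2.imread(f"pics/{n}0.png"); B=np.ascontiguousarray(arm.grab_frame(n)[:,:,::-1])
    p0=proj(n,[*(fo+.05*e),.035])[0]; p1=proj(n,[*(fo+.058*e),.035])[0]; print(n,"8 mm =",(p1-p0).round(2))
    k=8
    for x,y,w,h in boxes:
        T=cv2.resize(A[y:y+h,x:x+w],None,fx=k,fy=k,interpolation=cv2.INTER_CUBIC)
        S=cv2.resize(B[y-8:y+h+8,x-8:x+w+8],None,fx=k,fy=k,interpolation=cv2.INTER_CUBIC)
        r=cv2.matchTemplate(S,T,cv2.TM_CCOEFF_NORMED); _,v,_,l=cv2.minMaxLoc(r); print((x,y,w,h),"shift",l[0]/k-8,l[1]/k-8,"score %.2f"%v)
```

```text
t 38.325 tcp [0.4932 0.2807 0.0411] yaw 0.047 rack [-0.1587  0.6739  0.0411] fix [-0.0062  0.002   0.0411] F [-10.1   0.9   3.7] T [0.12 1.67 0.13] op 0.049834080027994256 gf 29.99272762463079
top 8 mm = [ 0.02 -2.57]
(199, 196, 10, 16) shift 0.0 -2.5 score 0.85
(214, 197, 8, 14) shift 0.0 -3.0 score 0.70
(200, 194, 24, 10) shift 0.0 -2.625 score 0.82
side 8 mm = [-2.85 -1.14]
(222, 300, 14, 12) shift 8.0 0.375 score 0.27
(228, 297, 10, 14) shift 7.25 -4.625 score 0.26
(221, 303, 18, 8) shift 8.0 6.375 score 0.24
```

The carriage has moved 2.5–2.6 px, which is 8 mm. One last uprightness check before handing in.

```bash
python3 asc.py | sed -n '8,46p' | cut -c1-46
python3 - <<'E'
from st import *
c=np.array([np.cos(yaw),np.sin(yaw)]); n=np.array([-c[1],c[0]])
F=fo+.008*np.array([np.cos(.047),np.sin(.047)])+.002*n
for a in(-6,0,6):
  th=np.radians(a); print(a,[proj("side",[*(F+(-.023+(z-.037)*np.sin(th))*c+b*n),.012+z])[0].round(1).tolist() for b,z in((-.025,0),(-.025,.05),(.025,0),(.025,.05))])
E
```

```text
294 ---:::::::::::::::::::-=+**++++=::--==-:::
295 -----::::::::::::::::-=+**++++=::GGG--::::
296 --------::::::::::::-=+**++++=-::GGGGGGG::
297 ----------::::::::::-++**++++=:::GGGGGGGGG
298 -------------::::::-==+*++++==-::GGGGGGGGG
299 ---------------:::-=--=++++++*-::GGGGGGGGG
300 ---------------::--=----===+**=::GGGGGGGGG
301 ---------------::-=-------=***-::GGGGGGGGG
302 --------------::-=---------***-::GGGGGGGGG
303 -------------::-=--------:-***=::GGGGGGGGG
304 -------------:--=-------::-***=::GGGGGGGGG
305 ---------------=--------::-***=:::GGGGGGGG
306 -----------------------:::-***=----:GGGGGG
307 ----------------------::::=***+==----:-GGG
308 ---------------------::::=+******++==-=---
309 ---------------=*+---:::-+*****##******+==
310 -------=+=-----=**+-:::-=******#***#%%###*
311 -==---=+*+----:=+**=:::=+**********%%%%%%#
312 =++=---=+=---::==+*+-:-+*******+++*#%%%%%%
313 -==---------::--=++=--+********+++***#%%%%
314 -----------:::---=+=-=*********===+***#%%%
315 :::--------:::--:---=+*********=-=+++***##
316 :::::-----::::-:::-++********++=-=+++++***
317 :::::::-:::::::
[... 425 characters left out ...]
******+------=+++++++++++
327 +++++++=++++++******+++=-----=++++++++++++
328 ++++*******++=+*+++*+==-----=+++++++++++++
329 ===+******++=-==+++++=-----=++++++++++++++
330 ---=+****+++=---=+++++=----=++++++++++++++
331 ----+****++*+---=++++**+++=+++++++++++++++
332 ----+****+++=--==++++**####*++++++++++++++
t 38.475 tcp [0.4932 0.2807 0.0412] yaw 0.047 rack [-0.1587  0.6739  0.0412] fix [-0.0062  0.002   0.0412] F [-9.9  0.4  3.1] T [0.11 1.75 0.17] op 0.050010478975960775 gf 29.992701651208336
-6 [[269.5, 314.3], [270.2, 301.0], [258.7, 329.6], [259.0, 316.4]]
0 [[270.9, 314.8], [269.7, 300.8], [260.1, 330.2], [258.5, 316.2]]
6 [[272.3, 315.4], [269.2, 300.6], [261.5, 330.8], [257.9, 316.0]]
```

```bash
python3 -c "
from cell import arm
print(arm.job_done())"
```

```text
the job is handed in; nothing more can be done
None
```

The heat sink is standing upright in the channel, gripped and pressed flat against the transistors at about 10 N with the carriage pushed back about 8 mm. The job was handed in at about 38.5 s of the 72 s. On the way it tipped forward in the first, higher grip, leaned on the transistors and pushed the carriage back about 6 mm early; I released it, stood it up and regripped it lower.

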